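# Lock the hand stamps away for the night

### The arm

A 6-joint arm with a two-finger parallel gripper is mounted at the origin on a cart in front of the work surface, level with it; the furniture and walls round the work are solid. World frame = base frame: x ahead of the robot, y to its left, z up, the work surface at z = 0. Lengths are in m, angles in degrees, forces in N, time in s.
With the tool pointing down it reaches from about 0.4 to 0.825 m from the base axis. Payload 7 kg.
Tool frame: the origin (TCP) lies between the finger pads; the fingertips stand 19 mm ahead of it and the grasp point (between the pads) is the TCP; y points along the fingers, x is the direction in which the jaws open and shut, and the axes are right-handed (so a half turn about y gives the same grasp; the last joint's range is limited). The gripper opens to 88 mm and grips with 3 to 60 N. Pads are 19 mm wide; open, the fingers measure 130 mm over their backs; the gripper's body (78 mm by 193 mm) begins 47 mm behind the grasp point.
Start: joints at [82.913, 20.546, 0.682, 0, -70.136, -16.507], TCP at [0.27, 0.619, 0.246] pointing down, gripper open.
Joint ranges: [-176.03, 176.03], [-82.01, 121.73], [-58.28, 71.71], [-173.87, 95.51], [-174.79, -0.11], [-173.66, 173.66]. Speed limits (degrees/s): [136.94, 136.94, 172.46, 180, 180, 180].

### API

Orientations are given as [roll, pitch, yaw] about the fixed x, y, z axes, in that order (R = Rz(yaw) Ry(pitch) Rx(roll)).
In Python, from plant import r gives the robot as it stands. The module is installed in compiled form; this text tells all that it offers.
- The arm moves only by the tool jog_arm, never from a script. Its argument "steps" is a list of rows, each a list of 5 numbers: the closure, from 0 (fully open) to 1 (shut), then the shift along the tool's x, y, z in m, then the turn about the tool's y in degrees. In form: [[jaw, x, y, z, turn], ...]. A call has 1 to 12 rows; each row shifts and turns the commanded pose from where the row before left it, along the tool's axes as they then stand; what a row does not reach is not made up. A row lasts 1/12 s, in which the tool goes at most 41.7 mm and 7.16 degrees, less where a joint would pass 70% of its speed; a pose out of reach is approached as far as the arm can. A call with a gripper value outside its range is refused whole. The fingers move at their own pace and stop on an object; "squeeze" is the grip in N (left out, the last holds). Time passes only in rows, so rows that do not move let the fingers close. It gives the time, the measured TCP pose, the force and the opening at its end, in the units of the state.
- r.get_state(): the state, without advancing time (a new reading comes with each control period).
- r.capture(name): name is "scene" or "top" or "wrist"; returns a dict with "image" (420x560x3 uint8, red, green, blue), "vfov" (degrees; the focal length in pixels is half the picture's height over the tangent of half this angle, whatever the lens; pixels are square), "cx", "cy" (the principal point, pixels), "D" ([k1, k2, p1, p2, k3] as OpenCV has them; the pictures are not rectified), "R" (3x3) and "t" (3): a world point X has camera coordinates R X + t; the wrist camera has in their place "tool_from_camera" (4x4, takes a point from camera to tool coordinates, whose origin is the TCP and whose axes are the tool frame's). Camera axes: x right, y down, z forward; pixel columns grow to the right and rows downward; lengths in m; the calibration is good to about 2 mm. A picture is of the moment at which its call begins: read the wrist's pose just before it. There is no depth.
- r.close_job(): hands the job in, once; it reports no verdict.
The state is a dict: "time_s": time; "joints": joint angles; "qd": joint speeds; "joint_torque": joint torques, N m; "tcp_pos": TCP position; "eef_rot": TCP orientation; "contact_force": force on the tool from outside, world axes, zero at the start; "moment": the same for the moment, N m; "gripper_width": finger opening in m.
Only numpy, scipy, OpenCV 4.12 (cv2) and the standard library are available. Lean on these libraries where they do the work, as an engineer would, in place of code of your own. Each camera call takes 0.05 s, during which the arm holds its last target.

### The job

Lock the round wooden hand stamps away for the night: swing the latch lever of the grey stamp box clear, open the lid wide, and stand every round wooden hand stamp that is out on the desk upright on the floor of the box. Then shut the lid fully, swing the latch lever back home over the lid's tongue, and last of all turn the dial on the lid until its white pointer is at the three dots. Leave everything else on the desk where it is, the self-inking stamp at the back too.

Things in the scene. Friction and masses are not known exactly. Their poses are not given: they have to be found in the camera images.
- stamp_box: Fixed grey steel box, its front to the robot's left, 140 (x) x 176 (y) mm, with a shell-shaped lid. Origin: centre of its underside, on the desk; x points from its front to the lid hinge, y to its left. Inside 130 x 166 mm; walls and floor 5 mm; rim of the lower part 48 mm up, top of the shut lid 88 mm: stamps stand inside with room to spare. A bracket at the front carries the latch lever.
- lid (a joint): Angle of the lid (rad): 0 fully shut, grows as the front rises, stop at 1.75; at 1.6 it stands just past upright, its front edge 190 mm above the desk over the far rim. Stiff hinge: the lid stays at whatever angle it is left; about 3 N at the handle moves it. It is truly held shut while the latch lever lies over its tongue.
- lid_hinge (a point): Point on the lid's hinge axis, in the middle of the far rim of the lower box, 48 mm up; the axis is the box's y. It does not move.
- lid_handle (a point): Middle of the lid's handle: round bar 10 mm thick, 56 mm long, parallel to the box's y, on two arms 38 mm in front of the lid's front face (33 mm free behind it). Lid shut: 66 mm above the desk, and from the hinge point 178 mm to the front, 50 mm left, 18 mm up. It turns with the lid and may turn between the fingers.
- latch (a joint): Angle of the latch lever (rad) about its upright pivot: 0 home, pointing to the box's +y over the lid's tongue (a flat strip 18 mm wide, 26 mm from the pivot); grows as it swings out to the front; at 1.57 it points to the box's -x; stop at 1.75. Starts 0 to 0.1. The tongue is clear from 1.1 on. It stays where it is left; about 1 N at the peg moves it.
- latch_pivot (a point): Point on the latch lever's upright pivot axis, 48 mm above the desk. It does not move.
- latch_grip (a point): Upright round peg at the free end of the latch lever, 12 mm thick, its axis 48 mm from the pivot axis, standing from the lever's top (61 mm above the desk) to 95 mm; this point is on its axis, 82 mm above the desk. With the lever home its surface is 16 mm in front of the shut lid. It may turn between the fingers.
- dial (a joint): Angle of the dial on the lid (rad), growing clockwise seen from above, with four detents it snaps into: 0 one dot (starts here), 0.5 two dots, 1.0 three dots, 1.5 four dots; stops at -0.05 and 1.56. About 0.08 N m turns it from one to the next.
- dial_grip (a point): On the dial's axis in the middle of the lid, 24 mm above the lid's plate. Black grip bar 44 x 12 mm, 28 mm high, on a disc 56 mm across, 6 mm high; lid shut: bar 95 to 123 mm above the desk. The point's x runs along the bar to the end with the white pointer: 0.5 rad left of the box's x at dial 0, 0.5 rad right at 1.0. Rows of one to four black dots mark the positions.
- binder_clip_1: Black foldback clip lying on the desk, 39 x 32 mm, 22 mm high; origin under its middle. Bystander, leave alone.
- corrector_1: Small correction-fluid bottle standing on the desk, 27 mm across, 65 mm high; origin under its foot. Bystander, leave alone.
- eraser_1: Eraser lying on the desk, 19 x 43 x 12 mm; origin under its middle. Bystander, leave alone.
- stamp_1_mid (a point): Round brown wooden hand stamp with turned handle, one of two to four alike (None from the start: absent), standing on the desk. Foot 38 mm across, 18 mm high; waist 20 mm across; knob 24 mm across, 30 to 62 mm above what it stands on (total 62 mm). This point is on its axis, 30 mm above what it stands on; z runs from foot to knob. 40 to 80 g.
- stamp_2_mid (a point): Round brown wooden hand stamp with turned handle, one of two to four alike (None from the start: absent), standing on the desk. Foot 38 mm across, 18 mm high; waist 20 mm across; knob 24 mm across, 30 to 62 mm above what it stands on (total 62 mm). This point is on its axis, 30 mm above what it stands on; z runs from foot to knob. 40 to 80 g.
- stamp_3_mid (a point): Round brown wooden hand stamp with turned handle, one of two to four alike (None from the start: absent), standing on the desk. Foot 38 mm across, 18 mm high; waist 20 mm across; knob 24 mm across, 30 to 62 mm above what it stands on (total 62 mm). This point is on its axis, 30 mm above what it stands on; z runs from foot to knob. 40 to 80 g.
- stamp_4_mid (a point): Round brown wooden hand stamp with turned handle, one of two to four alike (None from the start: absent), standing on the desk. Foot 38 mm across, 18 mm high; waist 20 mm across; knob 24 mm across, 30 to 62 mm above what it stands on (total 62 mm). This point is on its axis, 30 mm above what it stands on; z runs from foot to knob. 40 to 80 g.
Not all that is in view belongs to the job. What is shaped like the part that bears stamp_3_mid but purple or yellow is not meant.

How it is judged:
By the outcome, as a careful person would: the job done as asked, in the order asked, and still so for the second after the job is handed in, with the robot touching nothing.
Of stamp_1, stamp_2, stamp_3, stamp_4 only 2 to 4 are there at a start; the rules pass over those that are not, and their reading is None.
At some moment in a run one of stamp_1, stamp_2, stamp_3, stamp_4 may be knocked a few centimetres aside while the robot is not near it.
Once in a run the grip may slacken for a moment while it holds something.
It also fails if it takes over 210 s, if anything falls off the work surface, if the arm or the gripper's body presses on something with over 40 N, if the wrist force passes 120 N, or if a joint passes its speed limit or range.

## Working session

There is one attempt and no reset: what is moved stays moved. The work goes in short steps, Python scripts to look and compute and a tool call to move; the robot and the scene stay as the last step left them, time stands still between calls to the robot, and variables do not carry over. Pictures are saved under pics/ and viewed, and the job is handed in when it is done.

Besides the shell and the picture viewer there is one more tool, called after "Request:" by a JSON object that holds its "api" and its "payload", one argument or row to a line. jog_arm: Moves the arm, as the interface text tells. Its arguments: {"type":"object","properties":{"steps":{"type":"array","items":{"type":"array","items":{"type":"number"}}},"squeeze":{"type":"number"}},"required":["steps"]}

```bash
mkdir -p pics; ls; python3 - <<'E'
from plant import r
import cv2
s=r.get_state();print(s)
for n in ("scene","top","wrist"):
    c=r.capture(n);cv2.imwrite(f"pics/{n}0.png",c["image"][:,:,::-1])
    print(n,{k:v for k,v in c.items() if k!="image"})
E
```

```text
pics
{'time_s': 0.0, 'joints': array([ 8.29124273e+01,  2.05908311e+01,  6.34263021e-01, -2.09631527e-02,
       -7.01337987e+01, -1.65058911e+01]), 'qd': array([-0.03254333,  0.01147484, -0.04067772,  0.05324582,  0.08514593,
        0.01789072]), 'joint_torque': array([ 1.03595576e-03, -5.82718062e+01,  2.93056369e+01,  6.99696064e+00,
        6.87127031e-03, -1.67577477e-04]), 'tcp_pos': array([0.27001173, 0.61815694, 0.24463053]), 'eef_rot': array([-8.99932176e+01, -9.22422009e-02, -1.13600609e+02]), 'contact_force': array([-0.73565036,  0.30754239,  0.26897147]), 'moment': array([ 0.03910508, -0.00906325,  0.00101274]), 'gripper_width': 0.08733322004126948}
scene {'vfov': 55.97852686286042, 'cx': 294.6111779996961, 'cy': 209.1336204489561, 'D': array([-0.1026515,  0.       ,  0.       ,  0.       ,  0.       ]), 'R': array([[-0.70978563, -0.70440684,  0.00392073],
       [-0.52284495,  0.5230911 , -0.67305932],
       [ 0.47205669, -0.47977777, -0.7395781 ]]), 't': array([0.42678064, 0.33863582, 0.70948098])}
top {'vfov': 44.24034992809129, 'cx': 291.7803250549429, 'cy': 209.55742167356183, 'D': array([0.03348271, 0.        , 0.        , 0.        , 0.        ]), 'R': array([[-2.26550263e-02, -9.99743341e-01, -3.16278728e-05],
       [-9.78211484e-01,  2.21736267e-02, -2.06423406e-01],
       [ 2.06371127e-01, -4.64558894e-03, -9.78462762e-01]]), 't': array([0.07027744, 0.55164618, 1.02623852])}
wrist {'vfov': 65.03595978119914, 'cx': 278.46856565830177, 'cy': 209.65519950535221, 'D': array([0.02151015, 0.        , 0.        , 0.        , 0.        ]), 'tool_from_camera': array([[ 9.99999822e-01, -3.42074197e-04,  4.89390078e-04,
         4.46226143e-04],
       [-5.69114989e-04, -2.98115155e-01,  9.54529743e-01,
        -1.38821604e-01],
       [-1.80625396e-04, -9.54529852e-01, -2.98115296e-01,
         8.00870908e-02],
       [ 0.00000000e+00,  0.00000000e+00,  0.00000000e+00,
         1.00000000e+00]])}
```

View pics/scene0.png

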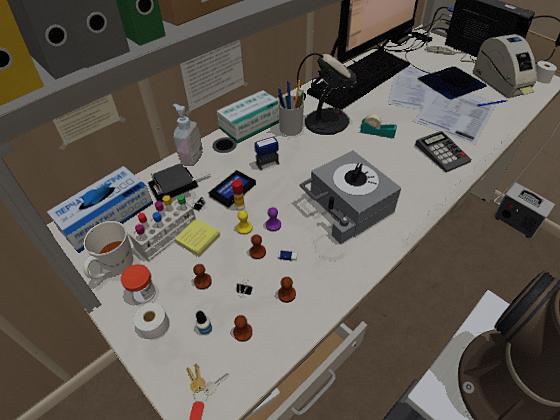

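View pics/top0.png

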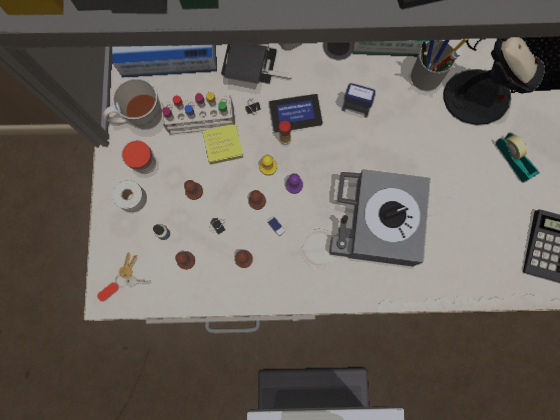

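View pics/wrist0.png

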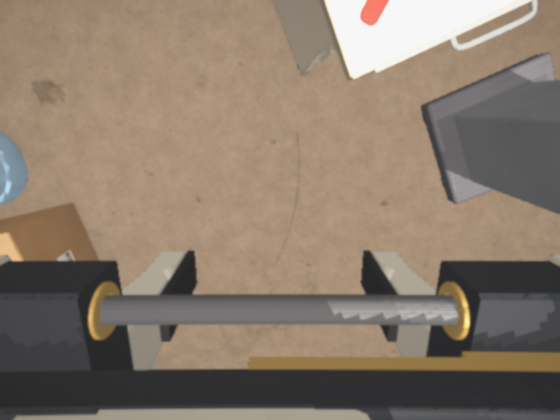

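```bash
cat > h.py <<'E'
from plant import r
import numpy as np, cv2
from scipy.spatial.transform import Rotation as Ro
def cap(n,save=None):
    s=r.get_state(); c=r.capture(n)
    f=210/np.tan(np.radians(c["vfov"]/2)); c["K"]=np.array([[f,0,c["cx"]],[0,f,c["cy"]],[0,0,1.]])
    if n=="wrist":
        T=np.eye(4);T[:3,:3]=Ro.from_euler("xyz",s["eef_rot"],degrees=True).as_matrix();T[:3,3]=s["tcp_pos"]
        W=T@c["tool_from_camera"]; c["R"]=W[:3,:3].T; c["t"]=-c["R"]@W[:3,3]
    if save: cv2.imwrite(f"pics/{save}.png",c["image"][:,:,::-1])
    return c
def ray(c,p):
    u=cv2.undistortPoints(np.array([[p]],float),c["K"],c["D"])[0,0]
    return -c["R"].T@c["t"], c["R"].T@np.array([u[0],u[1],1])
def onz(c,p,z):
    o,d=ray(c,p); return (o+d*(z-o[2])/d[2])[:3]
def proj(c,X):
    return cv2.projectPoints(np.array(X,float).reshape(-1,3),cv2.Rodrigues(c["R"])[0],c["t"],c["K"],c["D"])[0].reshape(-1,2)
def tri(c1,p1,c2,p2):
    o1,d1=ray(c1,p1);o2,d2=ray(c2,p2);d1/=np.linalg.norm(d1);d2/=np.linalg.norm(d2)
    A=np.stack([d1,-d2],1);k=np.linalg.lstsq(A,o2-o1,rcond=None)[0]
    a,b=o1+k[0]*d1,o2+k[1]*d2; return (a+b)/2,np.linalg.norm(a-b)
def crop(c,x0,y0,x1,y1,k,name):
    cv2.imwrite(f"pics/{name}.png",cv2.resize(c["image"][y0:y1,x0:x1,::-1],None,fx=k,fy=k,interpolation=cv2.INTER_CUBIC))
def brown(img):
    h=cv2.cvtColor(img,cv2.COLOR_RGB2HSV)
    m=((h[...,0]<10)|(h[...,0]>175))&(h[...,1]>110)&(h[...,2]>40)&(h[...,2]<170)
    return cv2.morphologyEx(m.astype(np.uint8),cv2.MORPH_OPEN,np.ones((2,2)))
def go(target=None,yaw=None):
    "print remaining motion in tool axes"
    s=r.get_state(); R=Ro.from_euler("xyz",s["eef_rot"],degrees=True).as_matrix()
    if target is not None: print("d tool",np.round(R.T@(np.array(target)-s["tcp_pos"]),4), "yaw",s["eef_rot"].round(2),"tcp",s["tcp_pos"].round(4))
    if yaw is not None: print("turn",(-(yaw-s["eef_rot"][2])+180)%360-180)
E
python3 - <<'E'
from h import *
c=cap("top"); s=cap("scene")
crop(c,320,150,440,280,6,"box_top"); crop(s,290,140,410,250,6,"box_scene"); crop(c,140,110,310,290,4,"st_top")
for n,k in (("top",c),("scene",s)):
    N,l,st,ce=cv2.connectedComponentsWithStats(brown(k["image"]))
    for i in range(1,N):
        if 60<st[i,4]<1500: print(n,st[i],ce[i].round(1),onz(k,ce[i],.03).round(3))
E
```

```text
top [438  57  16  13  64] [444.8  62.6] [ 0.893 -0.298  0.03 ]
top [128  96  28  22 405] [140.8 106.3] [0.803 0.39  0.03 ]
top [174  97   9   9  65] [177.9 101. ] [0.814 0.308 0.03 ]
top [280 122  12  13 120] [285.4 127.4] [0.746 0.068 0.03 ]
top [123 142  30  28 375] [138.3 155. ] [0.689 0.391 0.03 ]
top [186 182  10  10  75] [190.5 186.4] [0.615 0.276 0.03 ]
top [187 185  16  15  93] [196.3 193.8] [0.598 0.263 0.03 ]
top [252 193  10   9  74] [256.4 196.7] [0.589 0.133 0.03 ]
top [251 196  16  14  81] [259.9 204.3] [0.572 0.126 0.03 ]
top [239 253   9  10  67] [242.6 257.5] [0.458 0.164 0.03 ]
top [237 253  16  16  81] [246.3 262.6] [0.447 0.156 0.03 ]
top [178 255   9   9  68] [181.8 259.2] [0.457 0.292 0.03 ]
top [180 254  15  16  92] [189.2 263.2] [0.448 0.276 0.03 ]
top [ 99 284  20  18 178] [108.  292.8] [0.391 0.442 0.03 ]
scene [233 181  11  15 129] [238.1 187.8] [0.762 0.047 0.03 ]
scene [251 247  13  12  79] [256.2 253.3] [0.572 0.152 0.03 ]
scene [195 265  11  11  79] [199.9 269.9] [0.625 0.269 0.03 ]
scene [122 266  30  27 414] [137.4 280.6] [0.698 0.383 0.03 ]
scene [196 275  16  14 123] [203.9 282.5] [0.593 0.282 0.03 ]
scene [282 278  12  16 108] [287.1 284.8] [0.464 0.16  0.03 ]
scene [288 289   9  13  67] [292.2 295.4] [0.439 0.171 0.03 ]
scene [235 317  18  25 235] [242.8 329.2] [0.454 0.292 0.03 ]
scene [192 402  10  18 120] [197.1 410.2] [0.394 0.448 0.03 ]
```

View pics/box_top.png

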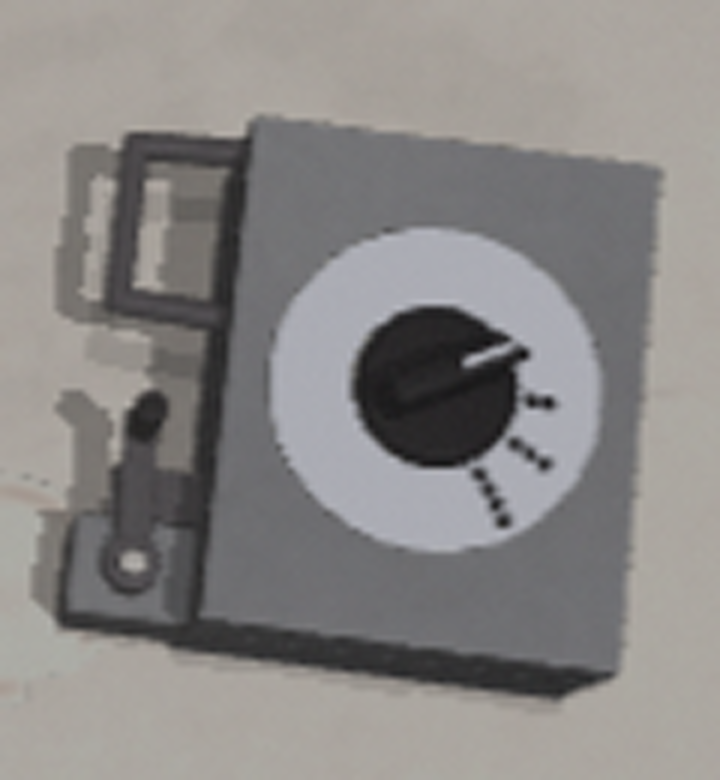

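View pics/box_scene.png

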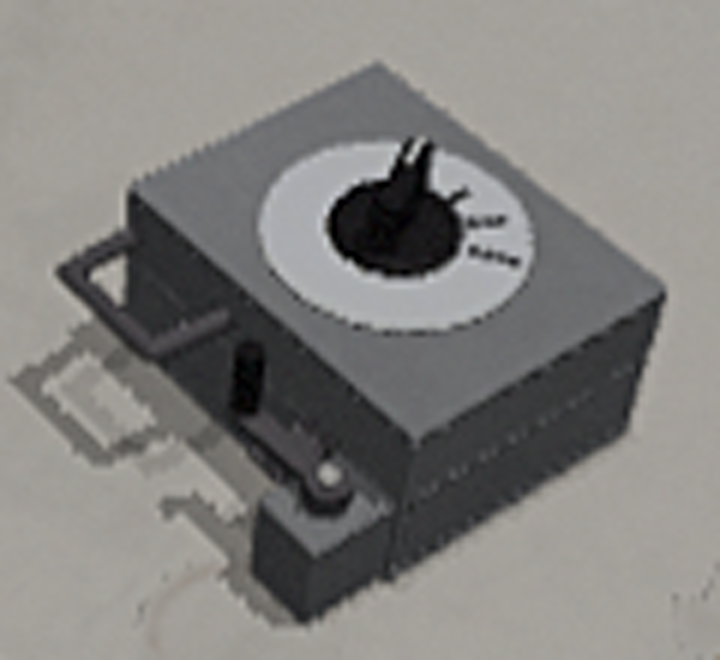

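View pics/st_top.png

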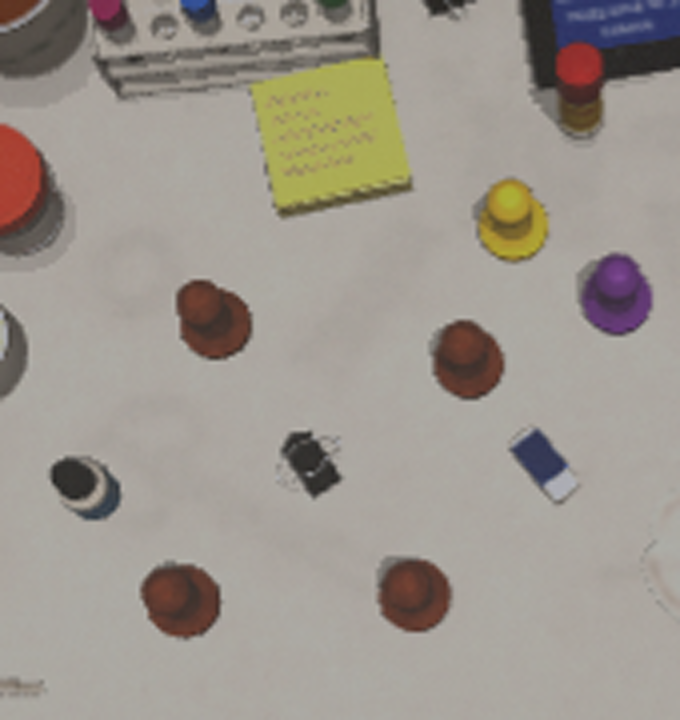

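```bash
cat >> h.py <<'E'
E
python3 - <<'E'
from h import *
c=cap("top"); s=cap("scene")
t=lambda x,y:(320+(x+.5)/6-.5,150+(y+.5)/6-.5)
q=lambda x,y:(290+(x+.5)/6-.5,140+(y+.5)/6-.5)
P=[onz(c,t(*p),.088) for p in((253,117),(660,165),(617,675),(200,617))]
Q=[onz(s,q(*p),.088) for p in((132,187),(380,62),(665,290),(412,440))]
for a in (P,Q):
    a=np.array(a)
    print(a.round(4).tolist(),a.mean(0).round(4),[np.linalg.norm(a[i]-a[(i+1)%4]).round(4) for i in range(4)])
    d=a[1]-a[0]+a[2]-a[3]; e=a[0]-a[3]+a[1]-a[2]; print("xaxis yaw",np.degrees(np.arctan2(d[1],d[0])),"from y",np.degrees(np.arctan2(e[1],e[0]))-90)
print("tri corners",[ (tri(c,t(*p),s,q(*g))[0].round(4),tri(c,t(*p),s,q(*g))[1].round(4)) for p,g in zip(((253,117),(660,165),(617,675),(200,617)),((132,187),(380,62),(665,290),(412,440)))])
print("pegtop",onz(c,t(152,408),.094),onz(s,q(250,347),.095),tri(c,t(152,405),s,q(250,347)))
print("pivot",tri(c,t(130,562),s,q(330,475)),onz(c,t(130,562),.062))
print("handle",onz(c,t(123,225),.071),onz(s,q(108,312),.066))
E
```

```text
[[0.629, -0.0888, 0.088], [0.6086, -0.2274, 0.088], [0.434, -0.1996, 0.088], [0.4563, -0.0624, 0.088]] [ 0.532  -0.1446  0.088 ] [np.float64(0.1401), np.float64(0.1768), np.float64(0.1389), np.float64(0.1747)]
xaxis yaw -98.80305520383057 from y -98.87870751976772
[[0.6294, -0.0879, 0.088], [0.6083, -0.2254, 0.088], [0.4367, -0.1954, 0.088], [0.4585, -0.0595, 0.088]] [ 0.5332 -0.1421  0.088 ] [np.float64(0.1391), np.float64(0.1742), np.float64(0.1376), np.float64(0.1733)]
xaxis yaw -98.93451053963848 from y -99.66839102829111
tri corners [(array([ 0.6296, -0.0887,  0.0872]), np.float64(0.0008)), (array([ 0.6095, -0.2279,  0.0857]), np.float64(0.0007)), (array([ 0.4362, -0.1995,  0.0847]), np.float64(0.0042)), (array([ 0.458 , -0.0619,  0.0859]), np.float64(0.0033))]
pegtop [ 0.52642918 -0.04891011  0.094     ] [ 0.52966138 -0.04747839  0.095     ] (array([ 0.52850473, -0.0481937 ,  0.09481448]), np.float64(0.002743550434343915))
pivot (array([ 0.47948608, -0.04167332,  0.06496477]), np.float64(0.002168724081886836)) [ 0.47894501 -0.0424785   0.062     ]
handle [ 0.59595733 -0.04417101  0.071     ] [ 0.60068874 -0.04404198  0.066     ]
```

Request:
{"api": "jog_arm", "payload": {
  "steps": [
    [0, 0, 0, 0, 6.845],
    [0, 0, 0, 0, 6.845],
    [0, 0, 0, 0, 6.845],
    [0, 0, 0, 0, 6.845],
    [0, 0, 0, 0, 6.845],
    [0, 0, 0, 0, 6.845],
    [0, 0, 0, 0, 6.845],
    [0, 0, 0, 0, 6.845],
    [0, 0, 0, 0, 6.845],
    [0, 0, 0, 0, 6.845],
    [0, 0, 0, 0, 6.845],
    [0, 0, 0, 0, 0]
  ],
  "squeeze": 15
}}

```text
time_s: 1.35
tcp_pos: [0.2702, 0.6185, 0.2455]
eef_rot: [-90.0, -0.0, 170.8]
contact_force: [0.5, 0.3, 0.8]
gripper_width: 0.0877
```

```bash
python3 - <<'E'
from h import *
print(r.get_state()["joints"]); go([.528,-.048,.2],171.1)
E
```

```text
[ 8.29127847e+01  2.05472126e+01  6.76460715e-01 -3.43075893e-03
 -7.01376420e+01 -9.21189595e+01]
d tool [-0.3612  0.0456  0.6166] yaw [-89.99  -0.   170.79] tcp [0.2702 0.6185 0.2455]
turn -0.30734095552975305
```

Request:
{"api": "jog_arm", "payload": {
  "steps": [
    [0.3, -0.0201, 0, 0.0343, 0],
    [0.3, -0.0201, 0, 0.0343, 0],
    [0.4, -0.0201, 0, 0.0343, 0],
    [0.5, -0.0201, 0, 0.0343, 0],
    [0.6, -0.0201, 0, 0.0343, 0],
    [0.6, -0.0201, 0, 0.0343, 0],
    [0.6, -0.0201, 0, 0.0343, 0],
    [0.6, -0.0201, 0, 0.0343, 0],
    [0.6, -0.0201, 0, 0.0343, 0],
    [0.6, -0.0201, 0, 0.0343, 0],
    [0.6, -0.0201, 0, 0.0343, 0],
    [0.6, -0.0201, 0, 0.0343, 0]
  ]
}}

```text
time_s: 2.35
tcp_pos: [0.4451, 0.1728, 0.246]
eef_rot: [-90.1, 0.0, 171.4]
contact_force: [0.0, 0.5, -0.6]
gripper_width: 0.0351
```

Request:
{"api": "jog_arm", "payload": {
  "steps": [
    [0.6, -0.0201, 0, 0.0343, 0],
    [0.6, -0.0201, 0, 0.0343, 0],
    [0.6, -0.0201, 0, 0.0343, 0],
    [0.6, -0.0201, 0, 0.0343, 0],
    [0.6, -0.0201, 0, 0.0343, 0],
    [0.6, -0.01, 0, 0.01, 0],
    [0.6, 0, 0, 0, 0]
  ]
}}

```text
time_s: 2.93
tcp_pos: [0.5271, -0.0247, 0.2453]
eef_rot: [-90.0, -0.0, 171.2]
contact_force: [-0.2, -0.3, 0.7]
gripper_width: 0.0352
```

```bash
python3 - <<'E'
from h import *
print(r.get_state()["joints"]); go([.528,-.048,.2],171.1)
c=cap("wrist","w1"); print(proj(c,[[.528,-.048,.095],[.5986,-.0445,.066]]))
E
```

```text
[ 1.86600926e+01  6.64672715e+00 -1.78318995e+01  3.28861117e-02
 -6.55453252e+01 -2.75223054e+01]
d tool [-0.0045  0.0453  0.0229] yaw [-8.9960e+01 -1.0000e-02  1.7115e+02] tcp [ 0.5271 -0.0247  0.2453]
turn 0.05140500559767247
[[272.21462764 175.5976617 ]
 [202.67666213 184.0329132 ]]
```

View pics/w1.png

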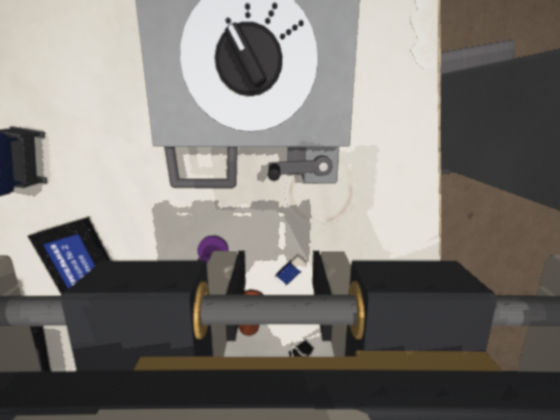

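```bash
python3 - <<'E'
from h import *
c=cap("wrist"); crop(c,150,120,360,200,3.5,"w1c")
E
```

```text
(no output)
```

View pics/w1c.png

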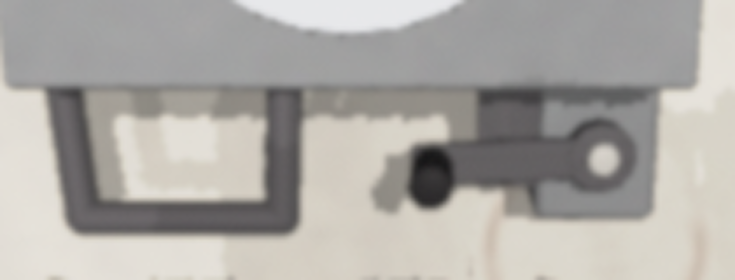

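Request:
{"api": "jog_arm", "payload": {
  "steps": [
    [0.6, -0.0015, 0, 0.0115, 0],
    [0.6, -0.001, 0, 0.0115, 0],
    [0.6, 0, 0.03, 0, 0],
    [0.6, 0, 0.03, 0, 0],
    [0.6, 0, 0.03, 0, 0],
    [0.6, 0, 0, 0, 0]
  ]
}}

```text
time_s: 3.53
tcp_pos: [0.5211, -0.0452, 0.1506]
eef_rot: [-89.9, -0.5, 171.1]
contact_force: [-2.5, -0.2, -0.7]
gripper_width: 0.0352
```

```bash
python3 - <<'E'
from h import *
go([.528,-.0483,.085],171.1)
c=cap("wrist","w2"); print(proj(c,[[.528,-.0483,.095]]))
E
```

```text
d tool [-0.0078  0.0656  0.0018] yaw [-89.89  -0.47 171.15] tcp [ 0.5211 -0.0452  0.1506]
turn 0.04731133525564246
[[264.62054796 237.88720907]]
```

View pics/w2.png

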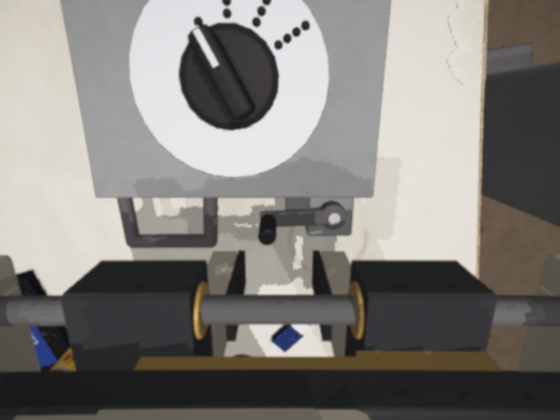

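Request:
{"api": "jog_arm", "payload": {
  "steps": [
    [0.6, 0, 0, 0, 0],
    [0.6, 0, 0, 0, 0],
    [0.6, 0, 0, 0, 0]
  ]
}}

```text
time_s: 3.83
tcp_pos: [0.5261, -0.0446, 0.1576]
eef_rot: [-90.1, 0.2, 171.2]
contact_force: [-0.7, 0.1, -0.5]
gripper_width: 0.035
```

```bash
python3 - <<'E'
from h import *
go([.528,-.0483,.085],171.1)
c=cap("wrist","w3"); print(proj(c,[[.528,-.0483,.095]])); crop(c,200,180,360,280,4,"w3c")
E
```

```text
d tool [-0.0022  0.0726  0.0035] yaw [-90.06   0.18 171.16] tcp [ 0.5261 -0.0446  0.1576]
turn 0.05693783923751994
[[273.47851267 231.46066867]]
```

View pics/w3c.png

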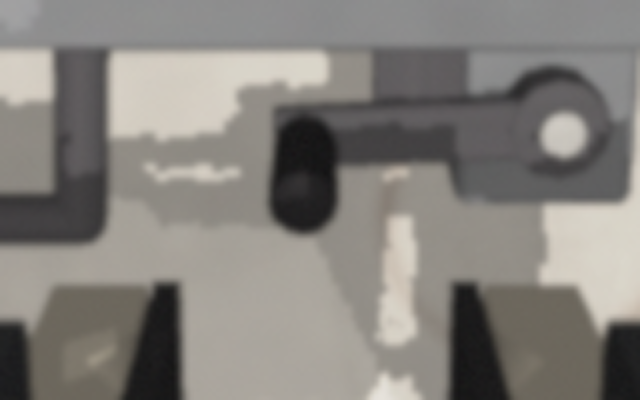

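Request:
{"api": "jog_arm", "payload": {
  "steps": [
    [0.6, -0.001, 0.015, 0.003, 0],
    [0.6, 0, 0.02, 0, 0],
    [0.6, 0, 0.02, 0, 0],
    [0.6, 0, 0.0175, 0, 0],
    [0.6, 0, 0, 0, 0],
    [0.9, 0, 0, 0, 0],
    [0.9, 0, 0, 0, 0],
    [0.9, 0, 0, 0, 0],
    [0.9, 0, 0, 0, 0]
  ]
}}

```text
time_s: 4.63
tcp_pos: [0.5266, -0.0478, 0.0844]
eef_rot: [-90.1, 0.2, 171.1]
contact_force: [9.8, -2.7, 2.1]
gripper_width: 0.0137
```

```bash
python3 - <<'E'
from h import *
go([.528,-.0483,.085],171.1)
P=np.array([.479,-.042]);s=r.get_state()["tcp_pos"][:2]; print(np.linalg.norm(s-P),np.degrees(np.arctan2(*(s-P)[::-1])))
E
```

```text
d tool [-0.0015 -0.0005  0.0003] yaw [-9.0050e+01  1.6000e-01  1.7113e+02] tcp [ 0.5266 -0.0478  0.0844]
turn 0.03164913349803555
0.04794529866889013 -6.951385741800976
```

Request:
{"api": "jog_arm", "payload": {
  "steps": [
    [0.9, 0, 0, 0, 0],
    [0.9, 0.0007, 0, -0.0067, 0],
    [0.9, 0.0016, 0, -0.0065, 0],
    [0.9, 0.0025, 0, -0.0062, 0],
    [0.9, 0.0033, 0, -0.0058, 0],
    [0.9, 0.0041, 0, -0.0053, 0],
    [0.9, 0.0048, 0, -0.0047, 0],
    [0.9, 0.0054, 0, -0.004, 0],
    [0.9, 0.0059, 0, -0.0032, 0],
    [0.9, 0.0063, 0, -0.0023, 0],
    [0.9, 0.0066, 0, -0.0014, 0],
    [0.9, 0, 0, 0, 0]
  ]
}}

```text
time_s: 5.63
tcp_pos: [0.4939, 0.0059, 0.0848]
eef_rot: [-90.2, 0.3, 171.2]
contact_force: [2.1, 6.7, 0.3]
gripper_width: 0.0116
```

```bash
python3 - <<'E'
from h import *
P=np.array([.4788,-.042]);s=r.get_state();t=s["tcp_pos"][:2]; print(s["gripper_width"],np.linalg.norm(t-P),np.degrees(np.arctan2(*(t-P)[::-1]))+8.9)
cap("wrist","w4")
E
```

```text
0.011626609776419584 0.05024609004065688 81.35408471306866
```

View pics/w4.png

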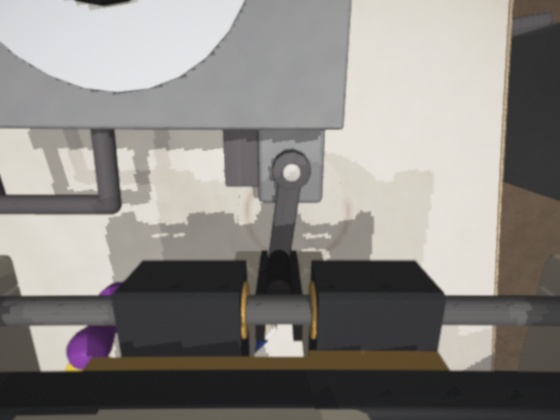

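Request:
{"api": "jog_arm", "payload": {
  "steps": [
    [0.5, 0, 0, 0, 0],
    [0.5, 0, 0, 0, 0],
    [0.5, 0, 0, 0, 0],
    [0.5, 0, -0.02, 0, 0],
    [0.5, 0, -0.03, 0, 0],
    [0.5, 0, -0.03, 0, 0],
    [0.5, 0, -0.02, 0, 0],
    [0.5, 0, 0, 0, 6.9],
    [0.5, 0, 0, 0, 6.9],
    [0.5, 0, 0, 0, 6.9],
    [0.5, 0, 0, 0, 6.9],
    [0.5, 0, 0, 0, 6.9]
  ]
}}

```text
time_s: 6.68
tcp_pos: [0.4915, 0.0035, 0.1831]
eef_rot: [-90.0, -0.0, 136.2]
contact_force: [-0.7, -0.5, -0.3]
gripper_width: 0.044
```

Request:
{"api": "jog_arm", "payload": {
  "steps": [
    [0.6, 0, 0, 0, 7],
    [0.6, 0, 0, 0, 7],
    [0.6, 0, 0, 0, 7],
    [0.6, 0, 0, 0, 7],
    [0.6, 0, 0, 0, 7],
    [0.6, 0, 0, 0, 7],
    [0.6, 0, 0, 0, 7],
    [0.6, 0, 0, 0, 6.5],
    [0.6, 0, 0, 0, 0],
    [0.6, 0, 0, 0, 0]
  ]
}}

```text
time_s: 7.52
tcp_pos: [0.4916, 0.0036, 0.183]
eef_rot: [-90.0, 0.0, 81.3]
contact_force: [-0.3, -0.3, -0.4]
gripper_width: 0.0351
```

```bash
python3 - <<'E'
from h import *
go([.5986,-.0445,.16],81.1)
c=cap("wrist","w5");print(proj(c,[[.5986,-.0445,.071]]))
E
```

```text
d tool [-0.0314  0.023  -0.113 ] yaw [-8.998e+01  1.000e-02  8.130e+01] tcp [0.4916 0.0036 0.183 ]
turn 0.19868025412930024
[[244.05560883 333.35685271]]
```

View pics/w5.png

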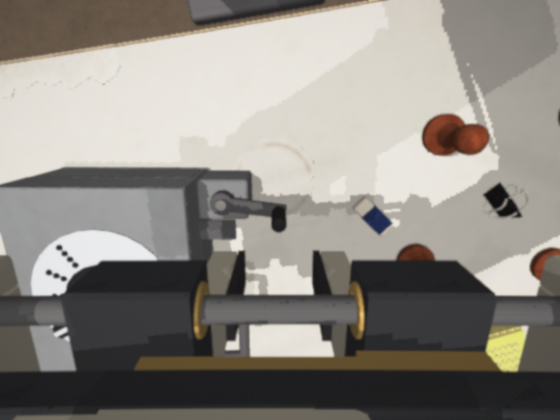

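Request:
{"api": "jog_arm", "payload": {
  "steps": [
    [0.7, -0.0052, 0, -0.019, 0],
    [0.7, -0.0052, 0, -0.019, 0],
    [0.7, -0.0052, 0, -0.019, 0],
    [0.7, -0.0052, 0, -0.019, 0],
    [0.7, -0.0052, 0.01, -0.019, 0],
    [0.7, -0.0054, 0.013, -0.018, 0],
    [0.7, 0, 0.02, 0, 0],
    [0.7, 0, 0.01, 0, 0],
    [0.7, 0, 0, 0, 0],
    [0.7, 0, 0, 0, 0],
    [0.7, 0, 0, 0, 0]
  ]
}}

```text
time_s: 8.48
tcp_pos: [0.5989, -0.0444, 0.1311]
eef_rot: [-90.1, -0.0, 81.2]
contact_force: [-0.2, -0.1, -0.1]
gripper_width: 0.0265
```

```bash
python3 - <<'E'
from h import *
go([.5986,-.0445,.073],81.1)
c=cap("wrist","w6");print(proj(c,[[.5986,-.0445,.071]]))
E
```

```text
d tool [-0.0002  0.0581  0.0003] yaw [-9.006e+01 -1.000e-02  8.120e+01] tcp [ 0.5989 -0.0444  0.1311]
turn 0.0974406416037823
[[278.64863195 238.45699568]]
```

View pics/w6.png

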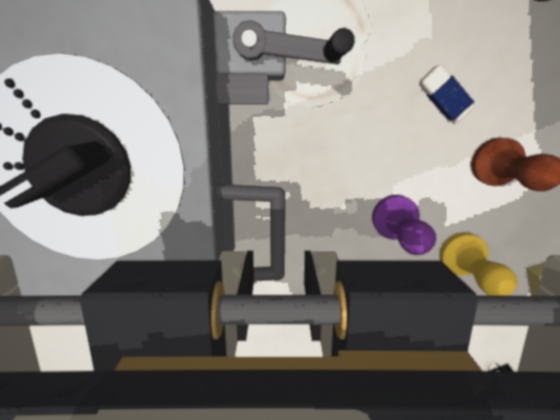

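Request:
{"api": "jog_arm", "payload": {
  "steps": [
    [0.75, 0, 0.015, 0, 0],
    [0.75, 0, 0.015, 0, 0],
    [0.75, 0, 0.015, 0, 0],
    [0.75, 0, 0.012, 0, 0],
    [0.75, 0, 0, 0, 0],
    [0.75, 0, 0, 0, 0],
    [0.95, 0, 0, 0, 0],
    [0.95, 0, 0, 0, 0],
    [0.95, 0, 0, 0, 0],
    [0.95, 0, 0, 0, 0]
  ],
  "squeeze": 20
}}

```text
time_s: 9.37
tcp_pos: [0.5993, -0.0452, 0.0744]
eef_rot: [-90.1, 0.0, 81.1]
contact_force: [-0.8, -5.1, 3.9]
gripper_width: 0.0092
```

```bash
python3 - <<'E'
from h import *
s=r.get_state();print(s["contact_force"],s["gripper_width"]);go([.5986,-.0445,.073],81.1)
H0=np.array([.5325,-.1435])
print(s["tcp_pos"])
# arc: tool x=-box x, tool y down
th=np.concatenate([[0],np.linspace(0,1.66,24)[1:]])
th=0.0+np.linspace(0,1.66,25)
X=178*np.cos(th)-18*np.sin(th); Z=178*np.sin(th)+18*np.cos(th)
print(np.c_[np.diff(X),-np.diff(Z)].round(1).tolist())
E
```

```text
[-0.78206202 -5.08974874  3.87694178] 0.00923292977527934
d tool [0.0006 0.0014 0.0008] yaw [-9.010e+01  2.000e-02  8.114e+01] tcp [ 0.5993 -0.0452  0.0744]
turn 0.0356263292711958
[ 0.59926575 -0.04516761  0.07437066]
[[-1.7, -12.3], [-2.5, -12.1], [-3.3, -11.9], [-4.2, -11.7], [-5.0, -11.3], [-5.7, -11.0], [-6.5, -10.5], [-7.2, -10.1], [-7.9, -9.6], [-8.5, -9.0], [-9.1, -8.4], [-9.7, -7.7], [-10.2, -7.0], [-10.6, -6.3], [-11.0, -5.6], [-11.4, -4.8], [-11.7, -4.0], [-12.0, -3.2], [-12.1, -2.3], [-12.3, -1.5], [-12.4, -0.6], [-12.4, 0.2], [-12.3, 1.1], [-12.2, 1.9]]
```

Request:
{"api": "jog_arm", "payload": {
  "steps": [
    [0.95, -0.0017, -0.0123, 0, 0],
    [0.95, -0.0025, -0.0121, 0, 0],
    [0.95, -0.0033, -0.0119, 0, 0],
    [0.95, -0.0042, -0.0117, 0, 0],
    [0.95, -0.005, -0.0113, 0, 0],
    [0.95, -0.0057, -0.011, 0, 0],
    [0.95, -0.0065, -0.0105, 0, 0],
    [0.95, -0.0072, -0.0101, 0, 0],
    [0.95, 0, 0, 0, 0]
  ]
}}

```text
time_s: 10.12
tcp_pos: [0.5938, -0.0805, 0.167]
eef_rot: [-90.2, -0.1, 81.1]
contact_force: [-1.0, 8.7, 6.5]
gripper_width: 0.0092
```

```bash
python3 - <<'E'
from h import *
s=r.get_state();print(s["contact_force"],s["gripper_width"],s["tcp_pos"])
cap("scene","s1")
E
```

```text
[-0.96761187  8.69447365  6.49293436] 0.009198237166002567 [ 0.59377518 -0.0804852   0.16697105]
```

View pics/s1.png

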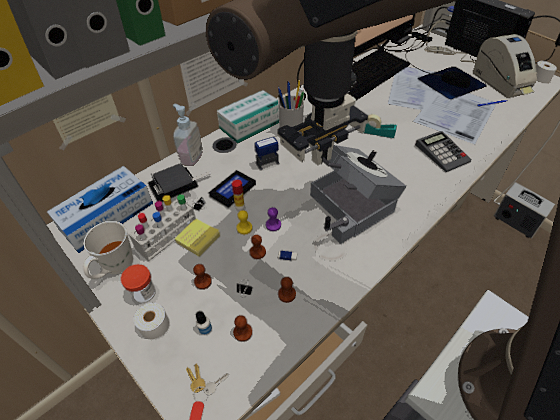

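Request:
{"api": "jog_arm", "payload": {
  "steps": [
    [0.95, -0.0079, -0.0096, 0, 0],
    [0.95, -0.0085, -0.009, 0, 0],
    [0.95, -0.0091, -0.0084, 0, 0],
    [0.95, -0.0097, -0.0077, 0, 0],
    [0.95, -0.0102, -0.007, 0, 0],
    [0.95, -0.0106, -0.0063, 0, 0],
    [0.95, -0.011, -0.0056, 0, 0],
    [0.95, -0.0114, -0.0048, 0, 0],
    [0.95, -0.0117, -0.004, 0, 0],
    [0.95, -0.012, -0.0032, 0, 0],
    [0.95, 0, 0, 0, 0]
  ]
}}

```text
time_s: 11.08
tcp_pos: [0.5778, -0.1828, 0.2321]
eef_rot: [-90.2, 0.0, 81.1]
contact_force: [-0.4, 0.9, 11.5]
gripper_width: 0.009
```

```bash
python3 - <<'E'
from h import *
s=r.get_state();print(s["contact_force"],s["gripper_width"],s["tcp_pos"])
b=np.array([-.1547,-.988]);C=np.array([.5325,-.1435])
d=(s["tcp_pos"][:2]-C)@b-.07; z=s["tcp_pos"][2]-.008-.048; print(d,z,np.hypot(d,z),np.arctan2(z,-d)-np.arctan2(18,178))
E
```

```text
[-0.40577784  0.92214256 11.51762018] 0.008964552138774432 [ 0.57781157 -0.1827629   0.23206387]
-0.03821795021329025 0.17606386774985766 0.18016408422753105 1.256262736520982
```

Request:
{"api": "jog_arm", "payload": {
  "steps": [
    [0.95, -0.0121, -0.0023, 0, 0],
    [0.95, -0.0123, -0.0015, 0, 0],
    [0.95, -0.0124, -0.0006, 0, 0],
    [0.95, -0.0124, 0.0002, 0, 0],
    [0.95, -0.0123, 0.0011, 0, 0],
    [0.95, -0.0122, 0.0019, 0, 0],
    [0.95, 0, 0, 0, 0],
    [0.95, 0, 0, 0, 0]
  ]
}}

```text
time_s: 11.75
tcp_pos: [0.5662, -0.2561, 0.2309]
eef_rot: [-90.1, 0.1, 81.0]
contact_force: [3.8, -2.7, 3.9]
gripper_width: 0.0086
```

```bash
python3 - <<'E'
from h import *
s=r.get_state();print(s["contact_force"],s["gripper_width"],s["tcp_pos"])
b=np.array([-.1547,-.988]);C=np.array([.5325,-.1435])
d=(s["tcp_pos"][:2]-C)@b-.07; z=s["tcp_pos"][2]-.008-.048; print(d,z,np.hypot(d,z),np.arctan2(z,-d)-np.arctan2(18,178))
E
```

```text
[ 3.84005425 -2.65269675  3.86519974] 0.008606036926433044 [ 0.56617973 -0.25613165  0.23089618]
0.03606981386012287 0.17489617949658276 0.1785768884105802 1.673399378428396
```

Request:
{"api": "jog_arm", "payload": {
  "steps": [
    [0.75, 0, 0, 0, 0],
    [0.75, 0, 0, 0, 0],
    [0.7, 0, -0.01, 0, 0],
    [0.7, 0, -0.02, 0, 0],
    [0.7, 0, -0.02, 0, 0],
    [0.7, 0, 0, 0, 0]
  ]
}}

```text
time_s: 12.25
tcp_pos: [0.5669, -0.2547, 0.2852]
eef_rot: [-90.2, 0.1, 81.1]
contact_force: [-0.2, -0.4, 0.7]
gripper_width: 0.0262
```

```bash
python3 - <<'E'
from h import *
s=r.get_state();print(s["contact_force"],s["tcp_pos"])
c=cap("top","t2"); q=cap("scene","s2")
N,l,st,ce=cv2.connectedComponentsWithStats(brown(c["image"]))
for i in range(1,N):
    if 40<st[i,4]<300: print(st[i],ce[i].round(1),onz(c,ce[i],.047).round(4),onz(c,ce[i],.012).round(4))
E
```

```text
[-0.18762528 -0.35890062  0.72673831] [ 0.56686935 -0.25468437  0.28519482]
[280 122  12  11 110] [285.5 127. ] [0.7404 0.0673 0.047 ] [0.7538 0.0674 0.012 ]
[186 183  10   8  66] [190.5 186.4] [0.6107 0.2728 0.047 ] [0.6199 0.2796 0.012 ]
[188 185  15  15  87] [196.7 193.9] [0.5941 0.2594 0.047 ] [0.6027 0.2658 0.012 ]
[252 192   9  10  66] [255.7 196.3] [0.5858 0.1339 0.047 ] [0.5942 0.1362 0.012 ]
[237 252  11  17 123] [242.1 259.5] [0.4518 0.1631 0.047 ] [0.4558 0.1664 0.012 ]
[178 255   9   9  68] [181.9 259.1] [0.4555 0.2877 0.047 ] [0.4596 0.2951 0.012 ]
[180 254  15  16  86] [189.2 263.2] [0.4466 0.2726 0.047 ] [0.4504 0.2794 0.012 ]
```

View pics/t2.png

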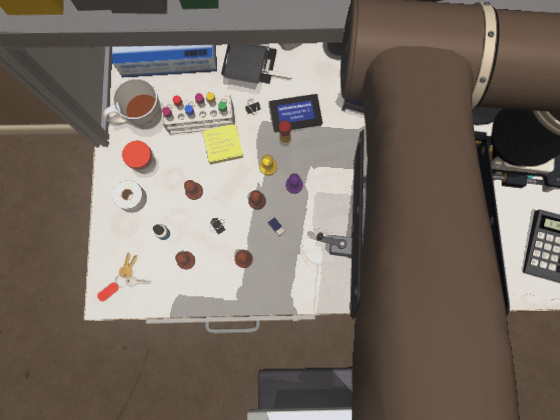

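View pics/s2.png

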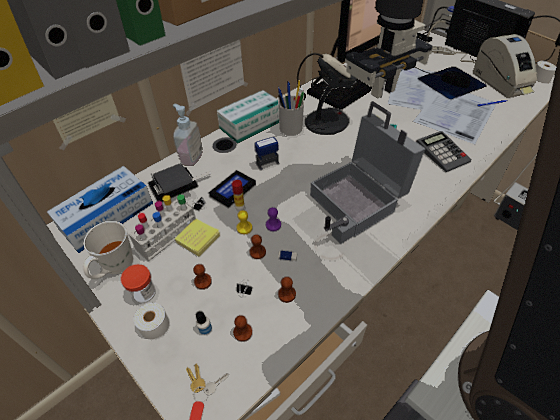

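Request:
{"api": "jog_arm", "payload": {
  "steps": [
    [0.5, 0.02, 0, 0.002, 0],
    [0.5, 0.035, 0, 0.004, 0],
    [0.5, 0.04, 0, 0.004, 0],
    [0.5, 0.04, 0, 0.004, 0],
    [0.5, 0.04, 0, 0.004, 0],
    [0.5, 0.04, 0, 0.004, 0],
    [0.5, 0.04, 0, 0.004, 0],
    [0.5, 0.04, 0, 0.004, 0],
    [0.5, 0.04, 0, 0.004, 0],
    [0.5, 0.035, 0.02, 0.004, 0],
    [0.5, 0.012, 0.03, 0.002, 0],
    [0.5, 0, 0.03, 0, 0]
  ]
}}

```text
time_s: 13.35
tcp_pos: [0.585, 0.1329, 0.1996]
eef_rot: [-90.0, -0.0, 81.3]
contact_force: [-0.4, -0.4, -1.0]
gripper_width: 0.0439
```

Request:
{"api": "jog_arm", "payload": {
  "steps": [
    [0.5, 0, 0, 0, -7],
    [0.5, 0, 0, 0, -7],
    [0.5, 0, 0, 0, -7],
    [0.5, 0, 0, 0, -7],
    [0.5, 0, 0, 0, -7],
    [0.5, 0, 0, 0, -7],
    [0.5, 0, 0, 0, -7],
    [0.5, 0, 0, 0, -7],
    [0.5, 0, 0, 0, -7],
    [0.5, 0, 0, 0, -7],
    [0.5, 0, 0, 0, -7],
    [0.5, 0, 0, 0, -7]
  ]
}}

```text
time_s: 14.35
tcp_pos: [0.5845, 0.1292, 0.1998]
eef_rot: [-89.9, -0.1, 165.5]
contact_force: [0.1, 0.0, 1.0]
gripper_width: 0.0441
```

Request:
{"api": "jog_arm", "payload": {
  "steps": [
    [0.5, 0, 0, 0, -6],
    [0.5, 0, 0, 0, 0],
    [0.5, 0, 0, 0, 0]
  ]
}}

```text
time_s: 14.6
tcp_pos: [0.5848, 0.1294, 0.2]
eef_rot: [-89.9, -0.1, 170.9]
contact_force: [0.1, -0.2, 0.4]
gripper_width: 0.0437
```

```bash
python3 - <<'E'
from h import *
go([.586,.134,.16],171.1)
c=cap("wrist","w7");print(proj(c,[[.586,.134,.062],[.586,.134,0]]))
E
```

```text
d tool [-0.0005  0.04   -0.0047] yaw [-8.9950e+01 -8.0000e-02  1.7092e+02] tcp [0.5848 0.1294 0.2   ]
turn -0.18233595873269337
[[276.58725591 209.36552287]
 [276.8456695  192.03561175]]
```

View pics/w7.png

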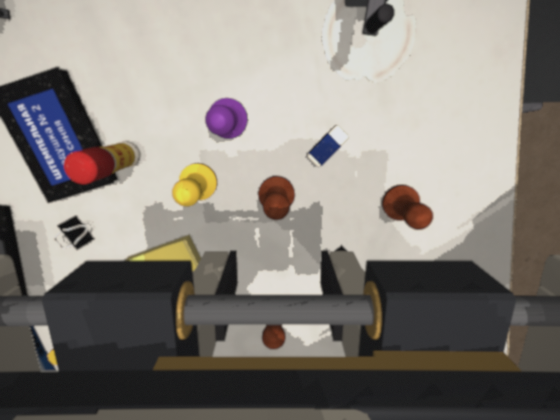

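Request:
{"api": "jog_arm", "payload": {
  "steps": [
    [0.5, -0.0005, 0.02, -0.003, 0],
    [0.5, 0, 0.03, 0, 0],
    [0.5, 0, 0.03, 0, 0],
    [0.5, 0, 0.025, 0, 0],
    [0.5, 0, 0.02, 0, 0],
    [0.5, 0, 0.014, 0, 0],
    [0.5, 0, 0, 0, 0],
    [0.8, 0, 0, 0, 0],
    [0.9, 0, 0, 0, 0],
    [0.9, 0, 0, 0, 0],
    [0.9, 0, 0, 0, 0]
  ],
  "squeeze": 20
}}

```text
time_s: 15.57
tcp_pos: [0.5871, 0.1329, 0.0631]
eef_rot: [-90.1, 0.1, 171.1]
contact_force: [-0.6, -0.2, 0.3]
gripper_width: 0.0228
```

```bash
python3 - <<'E'
from h import *
s=r.get_state();print(s["gripper_width"],s["tcp_pos"],s["contact_force"])
c=cap("wrist","w8")
E
```

```text
0.022810281191063476 [0.58706513 0.13291734 0.06308048] [-0.57930629 -0.22244784  0.3229094 ]
```

View pics/w8.png

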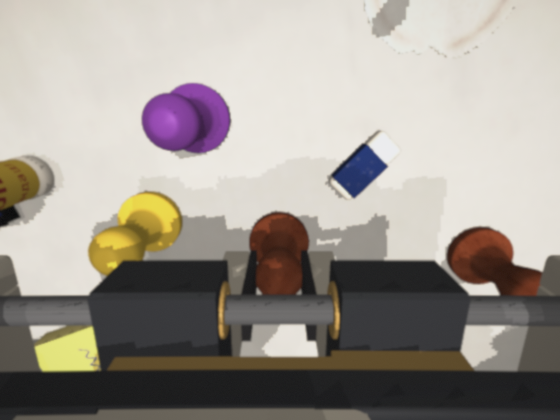

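```bash
python3 - <<'E'
from h import *
c=cap("scene"); crop(c,120,0,420,260,2.6,"s3c")
E
```

```text
(no output)
```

View pics/s3c.png

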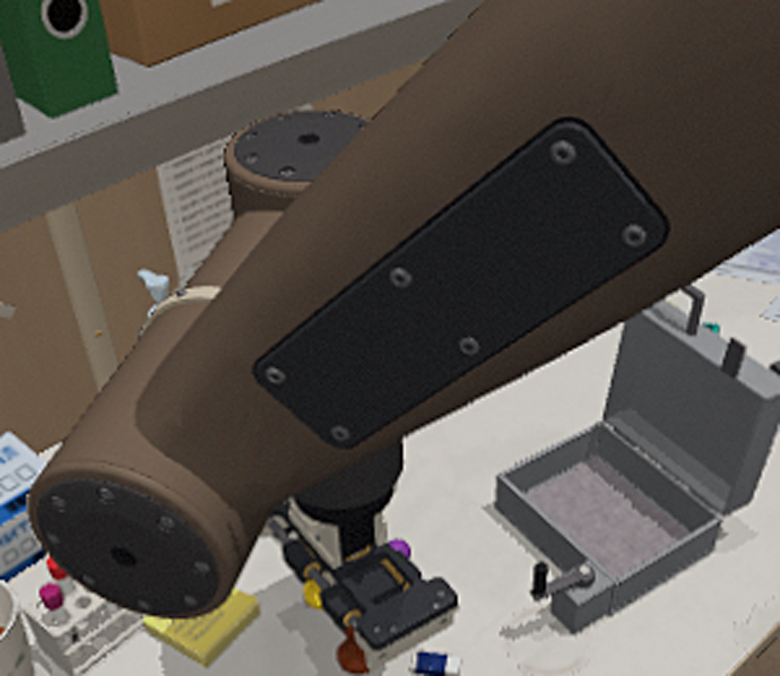

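Request:
{"api": "jog_arm", "payload": {
  "steps": [
    [0.6, 0, 0, 0, 0],
    [0.6, 0, 0, 0, 0],
    [0.6, 0, 0.005, 0, 0],
    [0.6, 0, 0.004, 0, 0],
    [0.9, 0, 0, 0, 0],
    [0.9, 0, 0, 0, 0],
    [0.9, 0, 0, 0, 0],
    [0.9, 0, 0, 0, 0],
    [0.9, 0, -0.01, 0, 0],
    [0.9, 0, -0.02, 0, 0],
    [0.9, 0, -0.03, 0, 0],
    [0.9, 0, -0.03, 0, 0]
  ],
  "squeeze": 25
}}

```text
time_s: 16.67
tcp_pos: [0.5858, 0.1322, 0.1439]
eef_rot: [-89.9, -0.1, 171.1]
contact_force: [1.0, 0.3, -0.2]
gripper_width: 0.0222
```

```bash
cat >> h.py <<'E'
CB=np.array([.5325,-.1435]);BX=np.array([-.1547,-.988]);BY=np.array([.988,-.1547])
def bw(x,y,z): return np.array([*(CB+x*BX+y*BY),z])
E
python3 - <<'E'
from h import *
s=r.get_state();print(s["gripper_width"])
for x in(-.041,.001):
  for y in (.036,-.036):
    print(x,y,bw(x,y,.15).round(4)); go(bw(x,y,.15),171.1)
E
```

```text
0.022201778590093695
-0.041 0.036 [ 0.5744 -0.1086  0.15  ]
d tool [-0.0259 -0.0059  0.2396] yaw [-8.9940e+01 -7.0000e-02  1.7111e+02] tcp [0.5858 0.1322 0.1439]
turn 0.012596163323280507
-0.041 -0.036 [ 0.5033 -0.0974  0.15  ]
d tool [ 0.0461 -0.0058  0.2396] yaw [-8.9940e+01 -7.0000e-02  1.7111e+02] tcp [0.5858 0.1322 0.1439]
turn 0.012596163323280507
0.001 0.036 [ 0.5679 -0.1501  0.15  ]
d tool [-0.0259 -0.0058  0.2816] yaw [-8.9940e+01 -7.0000e-02  1.7111e+02] tcp [0.5858 0.1322 0.1439]
turn 0.012596163323280507
0.001 -0.036 [ 0.4968 -0.1389  0.15  ]
d tool [ 0.0461 -0.0057  0.2816] yaw [-8.9940e+01 -7.0000e-02  1.7111e+02] tcp [0.5858 0.1322 0.1439]
turn 0.012596163323280507
```

Request:
{"api": "jog_arm", "payload": {
  "steps": [
    [0.9, -0.002, -0.01, 0.015, 0],
    [0.9, -0.003, -0.005, 0.03, 0],
    [0.9, -0.003, 0, 0.036, 0],
    [0.9, -0.003, 0, 0.036, 0],
    [0.9, -0.003, 0, 0.036, 0],
    [0.9, -0.003, 0, 0.036, 0],
    [0.9, -0.003, 0, 0.036, 0],
    [0.9, -0.003, 0, 0.036, 0],
    [0.9, -0.003, 0, 0.0166, 0],
    [0.9, 0, 0, 0.004, 0],
    [0.9, 0, 0, 0, 0],
    [0.9, 0, 0, 0, 0]
  ]
}}

```text
time_s: 17.67
tcp_pos: [0.5684, -0.1496, 0.1581]
eef_rot: [-90.0, 0.0, 171.1]
contact_force: [-0.2, -0.4, -0.2]
gripper_width: 0.0223
```

```bash
python3 - <<'E'
from h import *
s=r.get_state();print(s["gripper_width"],s["contact_force"])
go(bw(.001,.036,.058),171.1)
c=cap("wrist","w9")
E
```

```text
0.022267462772516473 [-0.17034394 -0.40143953 -0.22385486]
d tool [0.0005 0.1001 0.0005] yaw [-9.0010e+01  2.0000e-02  1.7107e+02] tcp [ 0.5684 -0.1496  0.1581]
turn -0.028448510934254045
```

View pics/w9.png

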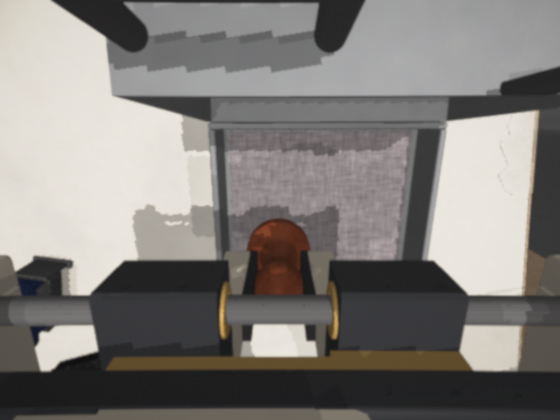

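Request:
{"api": "jog_arm", "payload": {
  "steps": [
    [0.9, 0, 0.015, 0, 0],
    [0.9, 0, 0.02, 0, 0],
    [0.9, 0, 0.02, 0, 0],
    [0.9, 0, 0.02, 0, 0],
    [0.9, 0, 0.012, 0, 0],
    [0.9, 0, 0.006, 0, 0],
    [0.9, 0, 0.003, 0, 0],
    [0.9, 0, 0, 0, 0],
    [0.9, 0, 0, 0, 0]
  ]
}}

```text
time_s: 18.47
tcp_pos: [0.5692, -0.1493, 0.0625]
eef_rot: [-90.0, 0.1, 171.2]
contact_force: [-0.4, -0.1, 0.4]
gripper_width: 0.022
```

```bash
python3 - <<'E'
from h import *
s=r.get_state();print(s["gripper_width"],s["contact_force"],s["tcp_pos"])
c=cap("wrist","w10")
E
```

```text
0.021992132108256974 [-0.44938585 -0.13114626  0.44728119] [ 0.56922847 -0.14925427  0.06253629]
```

View pics/w10.png

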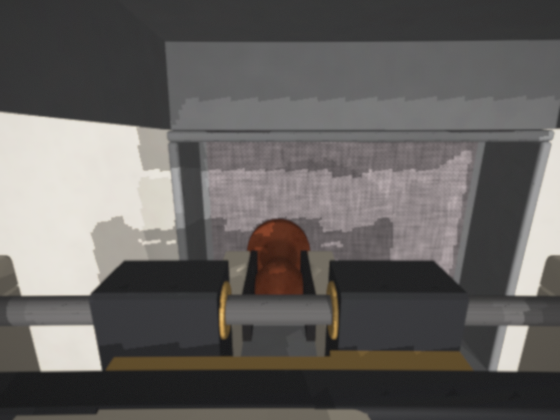

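Down 2–3 mm more, then release with a small opening and lift.

Request:
{"api": "jog_arm", "payload": {
  "steps": [
    [0.9, 0, 0.0015, 0, 0],
    [0.9, 0, 0.0015, 0, 0],
    [0.9, 0, 0, 0, 0],
    [0.9, 0, 0, 0, 0]
  ]
}}

```text
time_s: 18.85
tcp_pos: [0.5686, -0.1498, 0.0589]
eef_rot: [-90.0, 0.0, 171.1]
contact_force: [-0.2, 0.1, -1.1]
gripper_width: 0.0221
```

Request:
{"api": "jog_arm", "payload": {
  "steps": [
    [0.65, 0, 0, 0, 0],
    [0.65, 0, 0, 0, 0],
    [0.62, 0, 0, 0, 0],
    [0.62, 0, -0.01, 0, 0],
    [0.62, 0, -0.02, 0, 0],
    [0.62, 0, -0.03, 0, 0],
    [0.6, 0, -0.03, 0, 0],
    [0.5, 0, -0.02, 0, 0],
    [0.5, 0, 0, 0, 0]
  ]
}}

```text
time_s: 19.6
tcp_pos: [0.5713, -0.15, 0.1748]
eef_rot: [-90.0, 0.5, 171.2]
contact_force: [-0.2, -0.5, -0.4]
gripper_width: 0.0418
```

```bash
cat >> h.py <<'E'
def stamps(c):
    N,l,st,ce=cv2.connectedComponentsWithStats(brown(c["image"]))
    for i in range(1,N):
        if 40<st[i,4]<300: print(st[i],ce[i].round(1),onz(c,ce[i],.047).round(4))
E
python3 - <<'E'
from h import *
c=cap("wrist","w11")
t=cap("top","t3"); stamps(t)
go([.455,.164,.15],171.1)
E
```

```text
[438  57  16  13  61] [444.8  62.7] [ 0.8837 -0.2926  0.047 ]
[186 182  10   9  70] [190.6 186.3] [0.6109 0.2726 0.047 ]
[188 185  15  15  90] [196.7 193.7] [0.5945 0.2595 0.047 ]
[379 198  10  17 102] [383.1 206.6] [ 0.5573 -0.136   0.047 ]
[241 253  12  15  59] [248.5 261.9] [0.4465 0.1499 0.047 ]
[178 255   9   9  64] [181.8 259.1] [0.4555 0.288  0.047 ]
[180 254  15  16  86] [189.1 263.3] [0.4465 0.2727 0.047 ]
[239 254   7   8  48] [242.1 257.2] [0.4565 0.1631 0.047 ]
d tool [ 0.1612  0.0202 -0.2922] yaw [-9.0040e+01  1.6000e-01  1.7111e+02] tcp [ 0.5691 -0.1496  0.1705]
turn 0.006979930286320268
```

View pics/w11.png

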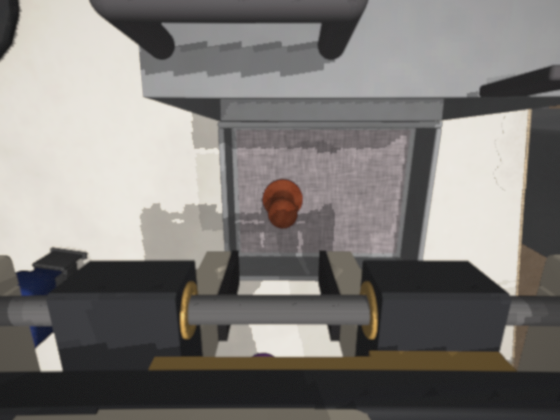

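View pics/t3.png

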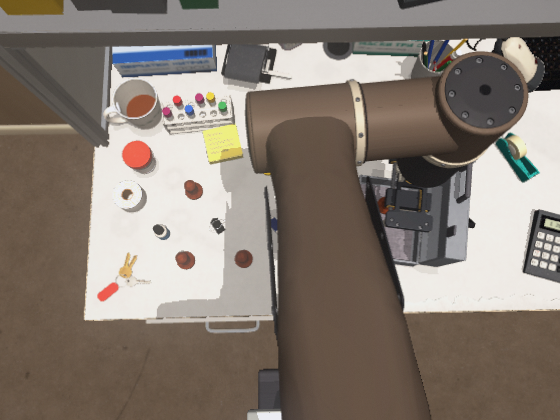

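Request:
{"api": "jog_arm", "payload": {
  "steps": [
    [0.5, 0.01, 0, -0.018, 0],
    [0.5, 0.018, 0, -0.033, 0],
    [0.5, 0.018, 0, -0.033, 0],
    [0.5, 0.018, 0, -0.033, 0],
    [0.5, 0.018, 0, -0.033, 0],
    [0.5, 0.018, 0, -0.033, 0],
    [0.5, 0.018, 0, -0.033, 0],
    [0.5, 0.018, 0, -0.033, 0],
    [0.5, 0.014, 0.01, -0.027, 0],
    [0.5, 0.01, 0.01, -0.016, 0],
    [0.5, 0, 0, 0, 0],
    [0.5, 0, 0, 0, 0]
  ]
}}

```text
time_s: 20.7
tcp_pos: [0.4545, 0.1638, 0.1477]
eef_rot: [-89.9, -0.1, 171.2]
contact_force: [0.1, 0.0, 1.2]
gripper_width: 0.0435
```

```bash
python3 - <<'E'
from h import *
go([.4565,.163,.055],171.1)
c=cap("wrist","w12");print(proj(c,[[.4565,.163,.062],[.4565,.163,0]]))
E
```

```text
d tool [-0.0023  0.0927  0.0003] yaw [-8.9880e+01 -1.1000e-01  1.7125e+02] tcp [0.4545 0.1638 0.1477]
turn 0.1452257144723319
[[273.84204577 224.04560742]
 [274.66259734 200.87109665]]
```

View pics/w12.png

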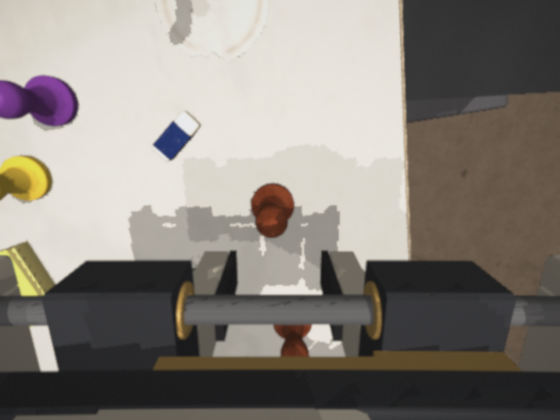

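Request:
{"api": "jog_arm", "payload": {
  "steps": [
    [0.5, -0.004, 0.015, 0.002, 0],
    [0.5, 0, 0.02, 0, 0],
    [0.5, 0, 0.02, 0, 0],
    [0.5, 0, 0.02, 0, 0],
    [0.5, 0, 0.012, 0, 0],
    [0.5, 0, 0.006, 0, 0],
    [0.5, 0, 0, 0, 0],
    [0.9, 0, 0, 0, 0],
    [0.9, 0, 0, 0, 0],
    [0.9, 0, 0, 0, 0],
    [0.9, 0, 0, 0, 0]
  ]
}}

```text
time_s: 21.67
tcp_pos: [0.4597, 0.1612, 0.0566]
eef_rot: [-90.1, 0.1, 171.1]
contact_force: [-1.2, 0.4, 3.4]
gripper_width: 0.0229
```

```bash
python3 - <<'E'
from h import *
s=r.get_state();print(s["gripper_width"],s["tcp_pos"],s["contact_force"])
go(bw(.001,-.036,.16),171.1)
E
```

```text
0.022857206150251344 [0.45965691 0.1612289  0.05659029] [-1.15691527  0.4261194   3.3773614 ]
d tool [-0.0832 -0.1037  0.2907] yaw [-9.0070e+01  6.0000e-02  1.7111e+02] tcp [0.4597 0.1612 0.0566]
turn 0.011008382693006524
```

Request:
{"api": "jog_arm", "payload": {
  "steps": [
    [0.9, 0, -0.01, 0, 0],
    [0.9, 0, -0.025, 0, 0],
    [0.9, 0, -0.03, 0, 0],
    [0.9, -0.003, -0.03, 0.01, 0],
    [0.9, -0.007, -0.009, 0.025, 0],
    [0.9, -0.009, 0, 0.03, 0],
    [0.9, -0.01, 0, 0.036, 0],
    [0.9, -0.01, 0, 0.036, 0],
    [0.9, -0.01, 0, 0.036, 0],
    [0.9, -0.01, 0, 0.036, 0],
    [0.9, -0.01, 0, 0.036, 0],
    [0.9, -0.008, 0, 0.026, 0]
  ]
}}

```text
time_s: 22.67
tcp_pos: [0.4932, -0.1211, 0.1604]
eef_rot: [-90.0, 0.1, 171.1]
contact_force: [0.9, 1.2, 0.1]
gripper_width: 0.0225
```

Request:
{"api": "jog_arm", "payload": {
  "steps": [
    [0.9, -0.005, 0, 0.015, 0],
    [0.9, -0.001, 0, 0.005, 0],
    [0.9, 0, 0, 0, 0],
    [0.9, 0, 0, 0, 0]
  ]
}}

```text
time_s: 23.0
tcp_pos: [0.4961, -0.1391, 0.1599]
eef_rot: [-90.0, 0.0, 171.1]
contact_force: [0.3, 0.6, -0.4]
gripper_width: 0.0225
```

```bash
python3 - <<'E'
from h import *
s=r.get_state();print(s["gripper_width"],s["tcp_pos"],s["contact_force"])
go(bw(.001,-.036,.0615),171.1)
c=cap("wrist","w13")
E
```

```text
0.02254460517130233 [ 0.49606667 -0.13912218  0.15987952] [ 0.26164743  0.63314068 -0.39689196]
d tool [-0.0007  0.0984 -0.0003] yaw [-9.0010e+01  1.0000e-02  1.7107e+02] tcp [ 0.4961 -0.1391  0.1599]
turn -0.02619901960252946
```

View pics/w13.png

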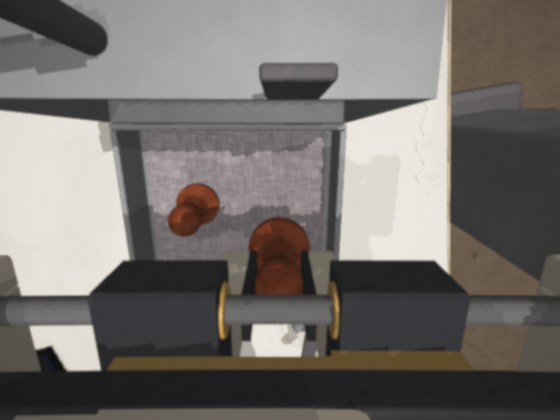

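Request:
{"api": "jog_arm", "payload": {
  "steps": [
    [0.9, 0, 0.015, 0, 0],
    [0.9, 0, 0.02, 0, 0],
    [0.9, 0, 0.02, 0, 0],
    [0.9, 0, 0.02, 0, 0],
    [0.9, 0, 0.013, 0, 0],
    [0.9, 0, 0.007, 0, 0],
    [0.9, 0, 0.003, 0, 0],
    [0.9, 0, 0, 0, 0],
    [0.9, 0, 0, 0, 0]
  ]
}}

```text
time_s: 23.8
tcp_pos: [0.4969, -0.1387, 0.0625]
eef_rot: [-90.0, 0.1, 171.2]
contact_force: [0.3, -0.5, -0.7]
gripper_width: 0.0225
```

```bash
python3 - <<'E'
from h import *
s=r.get_state();print(s["gripper_width"],s["tcp_pos"],s["contact_force"])
c=cap("wrist","w14")
E
```

```text
0.02248775339087668 [ 0.49688581 -0.13874703  0.06248735] [ 0.29020213 -0.46626541 -0.68354396]
```

View pics/w14.png

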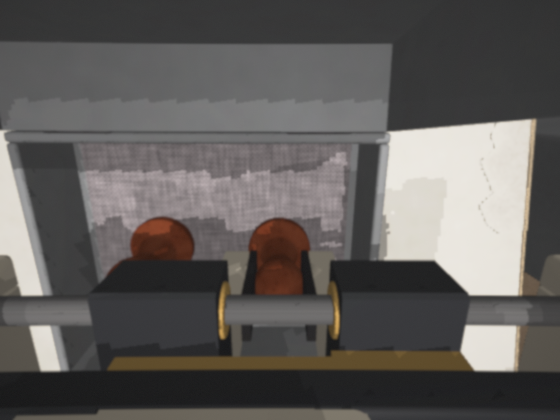

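Request:
{"api": "jog_arm", "payload": {
  "steps": [
    [0.9, 0, 0.0015, 0, 0],
    [0.9, 0, 0, 0, 0],
    [0.65, 0, 0, 0, 0],
    [0.65, 0, 0, 0, 0],
    [0.62, 0, 0, 0, 0],
    [0.62, 0, -0.01, 0, 0],
    [0.62, 0, -0.02, 0, 0],
    [0.62, 0, -0.03, 0, 0],
    [0.6, 0, -0.03, 0, 0],
    [0.5, 0, -0.02, 0, 0],
    [0.5, 0, 0, 0, 0]
  ]
}}

```text
time_s: 24.77
tcp_pos: [0.4988, -0.1396, 0.1757]
eef_rot: [-90.0, 0.5, 171.2]
contact_force: [0.4, -0.7, -0.0]
gripper_width: 0.0417
```

```bash
python3 - <<'E'
from h import *
c=cap("wrist","w15")
t=cap("top","t4"); stamps(t)
go([.4555,.287,.15],171.1)
E
```

```text
[438  57  16  13  60] [444.9  62.7] [ 0.8838 -0.2928  0.047 ]
[135 159  17  11  42] [143.9 165.7] [0.6589 0.3734 0.047 ]
[186 182  10   9  72] [190.6 186.2] [0.6112 0.2726 0.047 ]
[187 185  16  15  96] [196.3 193.6] [0.5946 0.2602 0.047 ]
[375 231   9  16 104] [378.8 238.2] [ 0.49  -0.123  0.047]
[178 255   9   9  67] [181.9 259.1] [0.4556 0.2878 0.047 ]
[180 254  15  16  86] [189.2 263.2] [0.4466 0.2726 0.047 ]
d tool [ 0.1067  0.0217 -0.4148] yaw [-9.004e+01  1.400e-01  1.711e+02] tcp [ 0.4967 -0.1394  0.1717]
turn 0.0011079518384065068
```

View pics/w15.png

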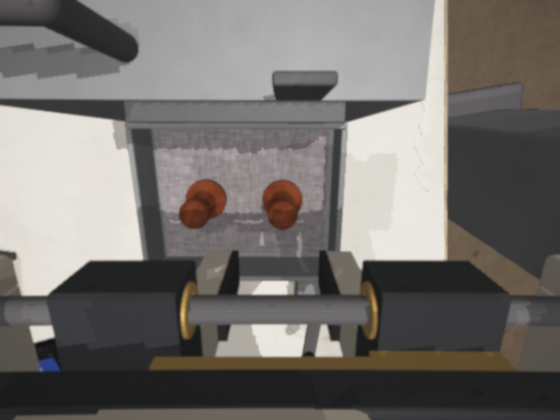

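View pics/t4.png

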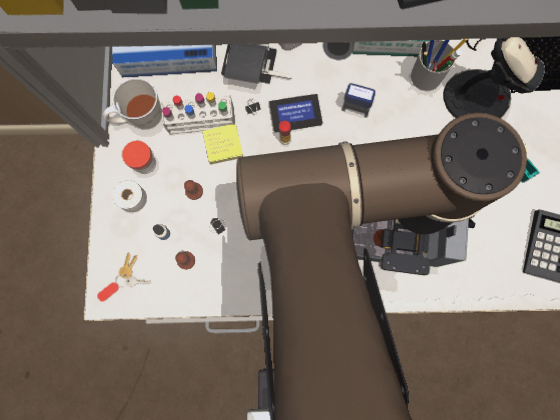

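Request:
{"api": "jog_arm", "payload": {
  "steps": [
    [0.5, 0.004, 0, -0.015, 0],
    [0.5, 0.008, 0, -0.03, 0],
    [0.5, 0.0098, 0, -0.038, 0],
    [0.5, 0.0098, 0, -0.038, 0],
    [0.5, 0.0098, 0, -0.038, 0],
    [0.5, 0.0098, 0, -0.038, 0],
    [0.5, 0.0098, 0, -0.038, 0],
    [0.5, 0.0098, 0, -0.038, 0],
    [0.5, 0.0098, 0, -0.038, 0],
    [0.5, 0.0098, 0, -0.038, 0],
    [0.5, 0.0098, 0.01, -0.038, 0],
    [0.5, 0.0065, 0.01, -0.028, 0]
  ]
}}

```text
time_s: 25.87
tcp_pos: [0.4542, 0.2898, 0.1496]
eef_rot: [-90.0, 0.0, 171.2]
contact_force: [0.6, -0.4, 0.1]
gripper_width: 0.044
```

Request:
{"api": "jog_arm", "payload": {
  "steps": [
    [0.5, 0, 0, 0, 0],
    [0.5, 0, 0, 0, 0],
    [0.5, 0, 0, 0, 0]
  ]
}}

```text
time_s: 26.12
tcp_pos: [0.4544, 0.2865, 0.1493]
eef_rot: [-89.9, -0.1, 171.1]
contact_force: [-0.3, 0.1, 0.1]
gripper_width: 0.0437
```

```bash
python3 - <<'E'
from h import *
go([.4555,.2875,.055],171.1)
c=cap("wrist","w16");print(proj(c,[[.4555,.2875,.062],[.4555,.2875,0]]))
E
```

```text
d tool [-0.0011  0.0943 -0.0014] yaw [-8.9880e+01 -7.0000e-02  1.7114e+02] tcp [0.4544 0.2865 0.1493]
turn 0.03546838535277175
[[275.57760299 225.49600563]
 [276.08916341 202.19651348]]
```

View pics/w16.png

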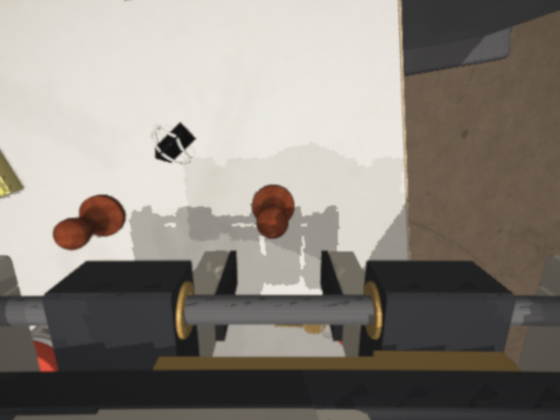

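Request:
{"api": "jog_arm", "payload": {
  "steps": [
    [0.5, -0.003, 0.015, 0.001, 0],
    [0.5, 0, 0.02, 0, 0],
    [0.5, 0, 0.02, 0, 0],
    [0.5, 0, 0.02, 0, 0],
    [0.5, 0, 0.012, 0, 0],
    [0.5, 0, 0.007, 0, 0],
    [0.5, 0, 0, 0, 0],
    [0.9, 0, 0, 0, 0],
    [0.9, 0, 0, 0, 0],
    [0.9, 0, 0, 0, 0],
    [0.9, 0, 0, 0, 0]
  ]
}}

```text
time_s: 27.08
tcp_pos: [0.4582, 0.2861, 0.0572]
eef_rot: [-90.1, 0.1, 171.1]
contact_force: [-0.4, 0.0, 2.0]
gripper_width: 0.0225
```

```bash
python3 - <<'E'
from h import *
s=r.get_state();print(s["gripper_width"],s["tcp_pos"],s["contact_force"])
go(bw(-.042,-.036,.16),171.1)
E
```

```text
0.022549514989999683 [0.45821523 0.28605452 0.05721258] [-0.36432815  0.03596091  2.02669409]
d tool [-0.1038 -0.1032  0.3708] yaw [-9.0080e+01  5.0000e-02  1.7111e+02] tcp [0.4582 0.2861 0.0572]
turn 0.01456832897039817
```

Request:
{"api": "jog_arm", "payload": {
  "steps": [
    [0.9, 0, -0.01, 0, 0],
    [0.9, 0, -0.025, 0, 0],
    [0.9, 0, -0.03, 0, 0],
    [0.9, -0.004, -0.03, 0.012, 0],
    [0.9, -0.007, -0.009, 0.025, 0],
    [0.9, -0.0095, 0, 0.034, 0],
    [0.9, -0.0105, 0, 0.038, 0],
    [0.9, -0.0105, 0, 0.038, 0],
    [0.9, -0.0105, 0, 0.038, 0],
    [0.9, -0.0105, 0, 0.038, 0],
    [0.9, -0.0105, 0, 0.038, 0],
    [0.9, -0.0105, 0, 0.038, 0]
  ]
}}

```text
time_s: 28.08
tcp_pos: [0.4939, -0.0244, 0.1616]
eef_rot: [-90.0, 0.1, 171.1]
contact_force: [1.7, 1.2, -0.4]
gripper_width: 0.0221
```

Request:
{"api": "jog_arm", "payload": {
  "steps": [
    [0.9, -0.0095, 0, 0.034, 0],
    [0.9, -0.007, 0, 0.025, 0],
    [0.9, -0.0035, 0, 0.012, 0],
    [0.9, 0, 0, 0, 0],
    [0.9, 0, 0, 0, 0],
    [0.9, 0, 0, 0, 0]
  ]
}}

```text
time_s: 28.58
tcp_pos: [0.5028, -0.0955, 0.1607]
eef_rot: [-90.0, 0.0, 171.1]
contact_force: [0.4, 0.1, -0.7]
gripper_width: 0.0226
```

```bash
python3 - <<'E'
from h import *
s=r.get_state();print(s["gripper_width"],s["tcp_pos"],s["contact_force"])
go(bw(-.042,-.036,.0622),171.1)
c=cap("wrist","w17")
E
```

```text
0.022551034334057703 [ 0.50278165 -0.09551554  0.16073581] [ 0.40952243  0.13663799 -0.66257264]
d tool [-0.0007  0.0985  0.0008] yaw [-9.002e+01  2.000e-02  1.711e+02] tcp [ 0.5028 -0.0955  0.1607]
turn 0.003585453863820476
```

View pics/w17.png

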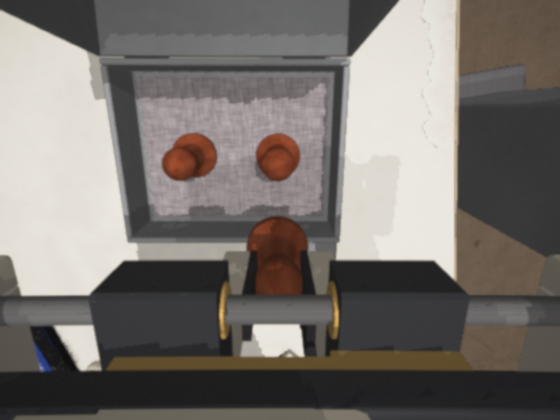

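```bash
python3 - <<'E'
from h import *
c=cap("wrist"); crop(c,90,40,370,260,2.8,"w17c")
p=[proj(c,bw(x,y,.005))[0].round(0) for x,y in((-.065,.083),(-.065,-.083),(.065,.083),(.065,-.083),(.001,.036),(.001,-.036))];print(p)
p=[proj(c,bw(x,y,.048))[0].round(0) for x,y in((-.065,.083),(-.065,-.083),(.065,.083),(.065,-.083))];print(p)
E
```

```text
[array([151., 221.]), array([326., 221.]), array([132.,  72.]), array([333.,  72.]), array([195., 151.]), array([277., 151.])]
[array([131., 238.]), array([334., 238.]), array([106.,  65.]), array([343.,  66.])]
```

View pics/w17c.png

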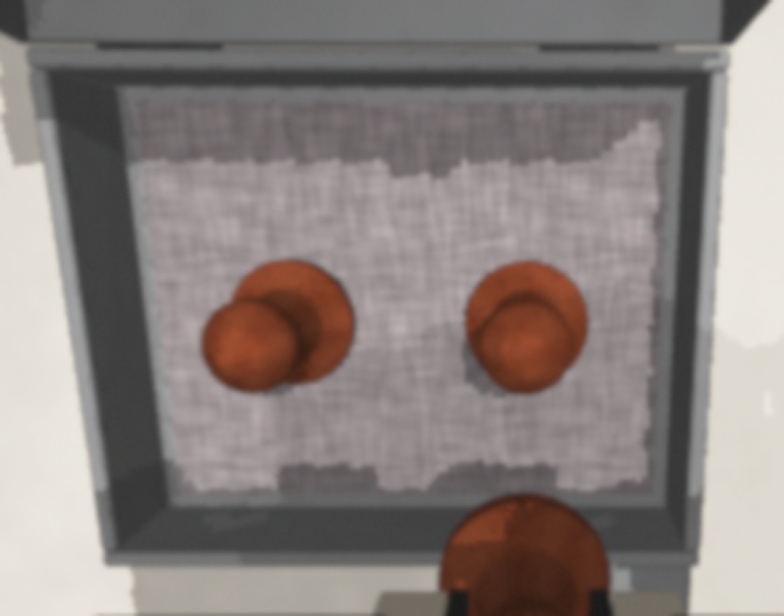

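Request:
{"api": "jog_arm", "payload": {
  "steps": [
    [0.9, 0, 0.015, 0, 0],
    [0.9, 0, 0.02, 0, 0],
    [0.9, 0, 0.02, 0, 0],
    [0.9, 0, 0.02, 0, 0],
    [0.9, 0, 0.013, 0, 0],
    [0.9, 0, 0.007, 0, 0],
    [0.9, 0, 0.003, 0, 0],
    [0.9, 0, 0, 0, 0],
    [0.9, 0, 0, 0, 0]
  ]
}}

```text
time_s: 29.43
tcp_pos: [0.503, -0.0961, 0.0629]
eef_rot: [-89.9, 0.0, 171.2]
contact_force: [0.8, -9.4, -3.2]
gripper_width: 0.016
```

```bash
python3 - <<'E'
from h import *
s=r.get_state();print(s["gripper_width"],s["tcp_pos"],s["contact_force"]);go(bw(-.042,-.036,.0622),171.1)
c=cap("wrist","w18")
E
```

```text
0.016027916353169632 [ 0.50301949 -0.09613815  0.06290782] [ 0.78772993 -9.438729   -3.15914687]
d tool [-0.0004  0.0007  0.0002] yaw [-8.993e+01  4.000e-02  1.712e+02] tcp [ 0.503  -0.0961  0.0629]
turn 0.10438226482511936
```

View pics/w18.png

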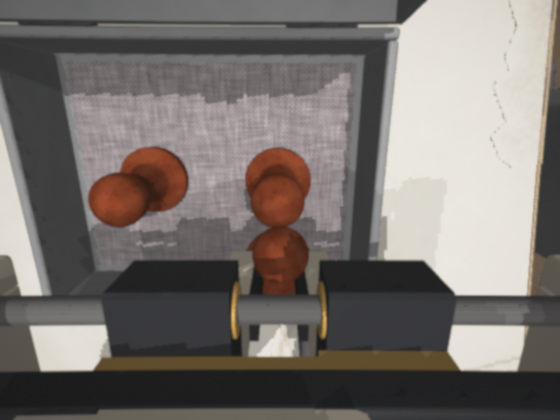

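```bash
python3 - <<'E'
from h import *
c=cap("wrist"); crop(c,200,130,360,360,2.6,"w18c")
c=cap("scene"); crop(c,250,100,430,270,4,"s4c")
E
```

```text
(no output)
```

View pics/w18c.png

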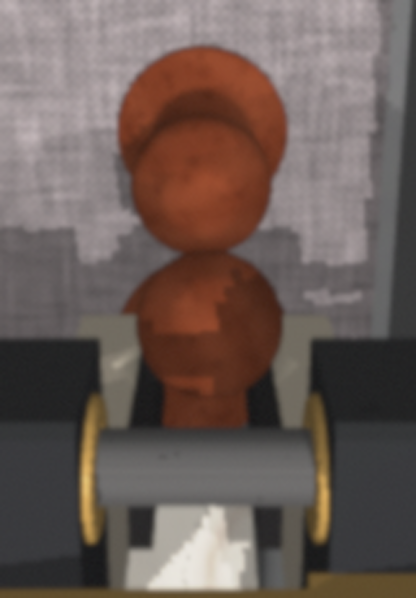

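View pics/s4c.png

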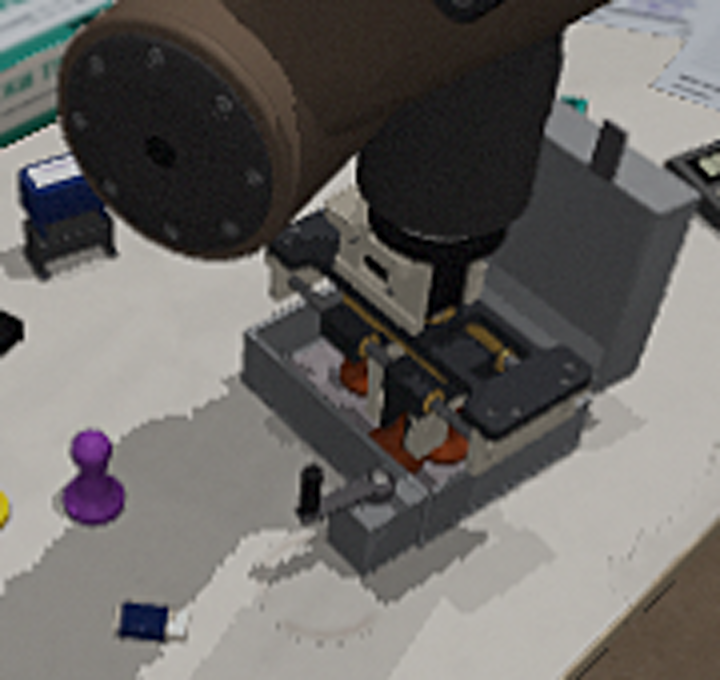

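Request:
{"api": "jog_arm", "payload": {
  "steps": [
    [0.9, 0, 0, 0, 0],
    [0.9, 0, -0.005, 0, 0],
    [0.9, 0, -0.01, 0, 0],
    [0.9, 0, -0.015, 0, 0],
    [0.9, 0, -0.015, 0, 0],
    [0.9, 0, -0.015, 0, 0],
    [0.9, 0, -0.015, 0, 0],
    [0.9, 0, -0.015, 0, 0],
    [0.9, 0, 0, 0, 0],
    [0.9, 0, 0, 0, 0]
  ],
  "squeeze": 30
}}

```text
time_s: 30.42
tcp_pos: [0.5034, -0.0949, 0.1531]
eef_rot: [-90.0, 0.1, 171.2]
contact_force: [1.3, 0.8, -1.2]
gripper_width: 0.0164
```

```bash
python3 - <<'E'
from h import *
s=r.get_state();print(s["gripper_width"],s["tcp_pos"],s["contact_force"])
c=cap("wrist","w19")
c=cap("scene"); crop(c,250,80,430,250,4,"s5c")
E
```

```text
0.016442723606393456 [ 0.50342456 -0.09492457  0.15311004] [ 1.33293988  0.82528538 -1.21127485]
```

View pics/w19.png

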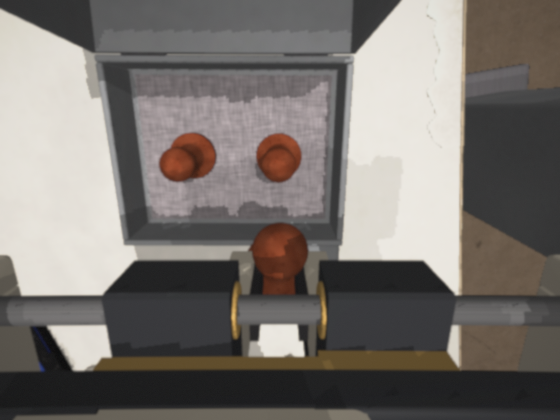

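View pics/s5c.png

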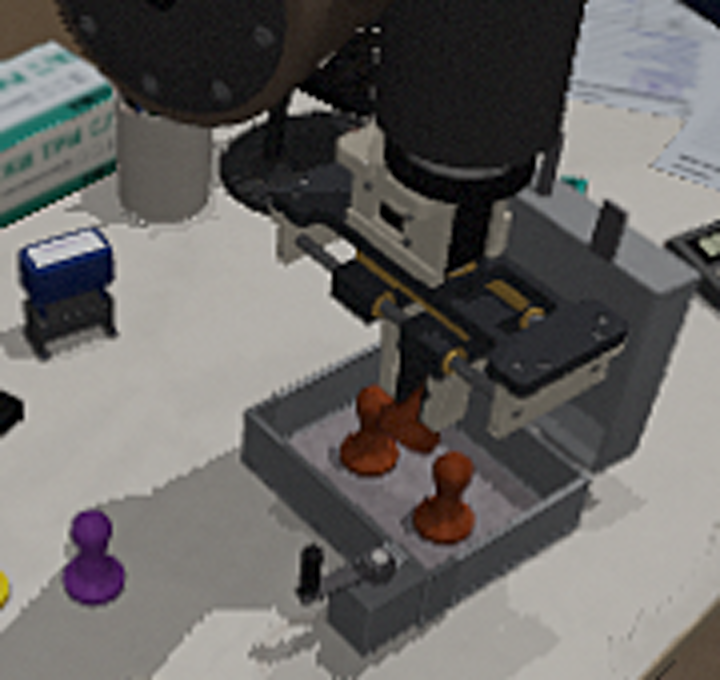

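```bash
python3 - <<'E'
from h import *
c=cap("wrist"); crop(c,220,200,340,350,4,"w19c")
c=cap("scene"); crop(c,310,150,400,240,7,"s5d")
E
```

```text
(no output)
```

View pics/w19c.png

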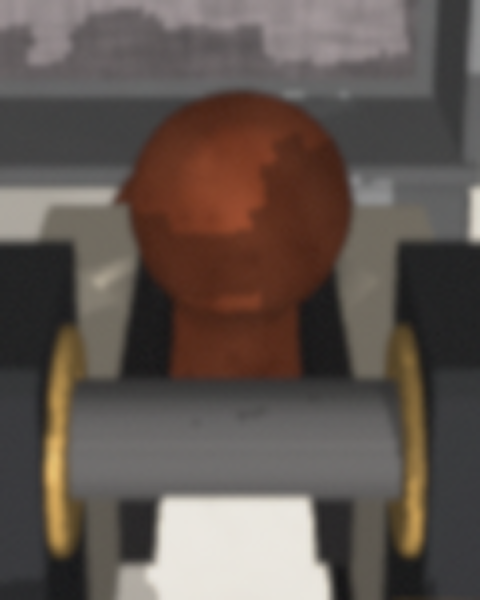

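View pics/s5d.png

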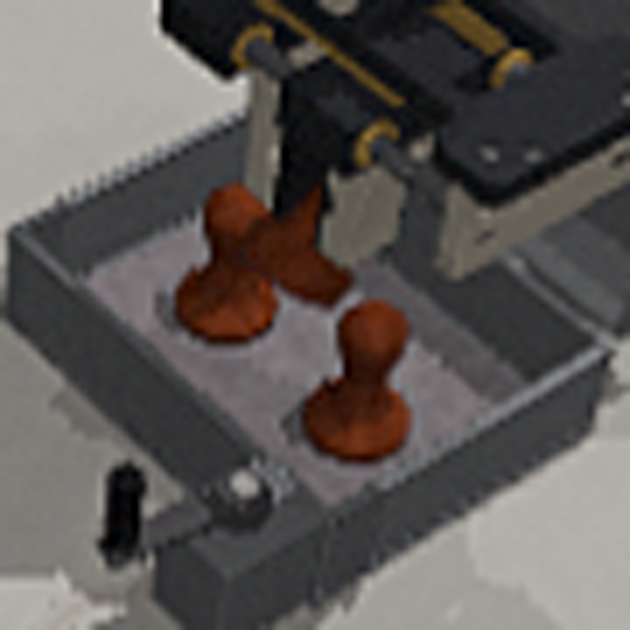

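```bash
python3 - <<'E'
from h import *
s=r.get_state();d=s["tcp_pos"][:2]-CB;print(d@BX,d@BY)
go(bw(-.045,0,.11),171.1)
c=cap("wrist")
R=Ro.from_euler("xyz",s["eef_rot"],degrees=True).as_matrix()
# knob circle px center/diam
T=c["tool_from_camera"]
f=c["K"][0,0]
for (u,v,dia) in ((280.3,250.5,54),(280.3,250.5,52)):
    z=f*.024/dia; p=np.array([(u-c["cx"])/f*z,(v-c["cy"])/f*z,z,1]); print((T@p)[:3].round(4))
E
```

```text
-0.042656953856126216 -0.03721551934677737
d tool [-0.0373  0.0414 -0.0023] yaw [-8.9980e+01 -8.0000e-02  1.7114e+02] tcp [ 0.5023 -0.0956  0.1514]
turn 0.03753838176939439
[ 0.0019 -0.0045  0.0204]
[0.0019 0.0007 0.018 ]
```

Request:
{"api": "jog_arm", "payload": {
  "steps": [
    [0.9, -0.01, 0, 0, 0],
    [0.9, -0.015, 0, 0, 0],
    [0.9, -0.0123, 0, -0.0023, 0],
    [0.9, 0, 0.02, 0, 0],
    [0.9, 0, 0.02, 0, 0],
    [0.9, 0, 0.02, 0, 0],
    [0.9, 0, 0.01, 0, 0],
    [0.9, 0, 0, 0, 0],
    [0.9, 0, 0, 0, 0]
  ],
  "squeeze": 30
}}

```text
time_s: 31.42
tcp_pos: [0.5402, -0.0996, 0.082]
eef_rot: [-90.0, -0.1, 171.1]
contact_force: [-0.3, -0.1, -0.6]
gripper_width: 0.0157
```

```bash
python3 - <<'E'
from h import *
s=r.get_state();d=s["tcp_pos"][:2]-CB;print(d@BX,d@BY,s["tcp_pos"][2],s["contact_force"],s["gripper_width"])
c=cap("wrist"); crop(c,150,150,400,350,3,"w20c")
c=cap("scene"); crop(c,290,130,410,250,6,"s6d")
E
```

```text
-0.04461323383115683 0.0008500635358224636 0.08195820503800735 [-0.25864464 -0.08577319 -0.5516897 ] 0.015713288070416546
```

View pics/w20c.png

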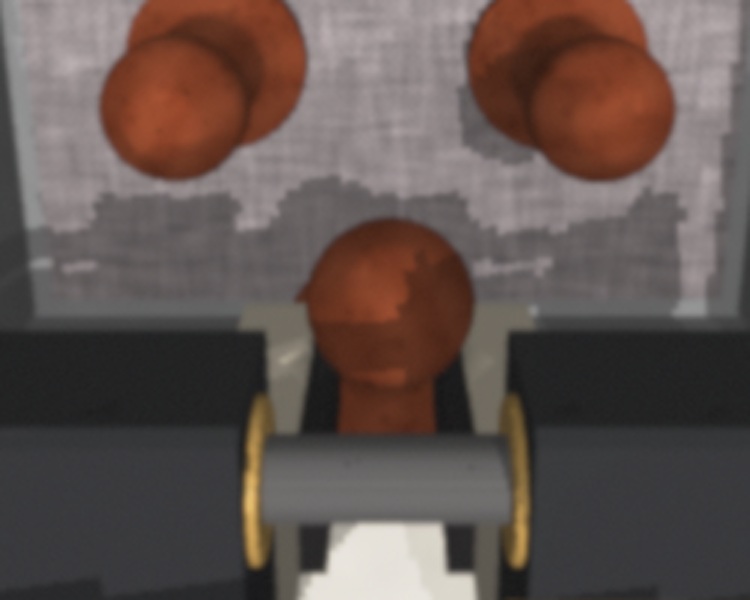

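View pics/s6d.png

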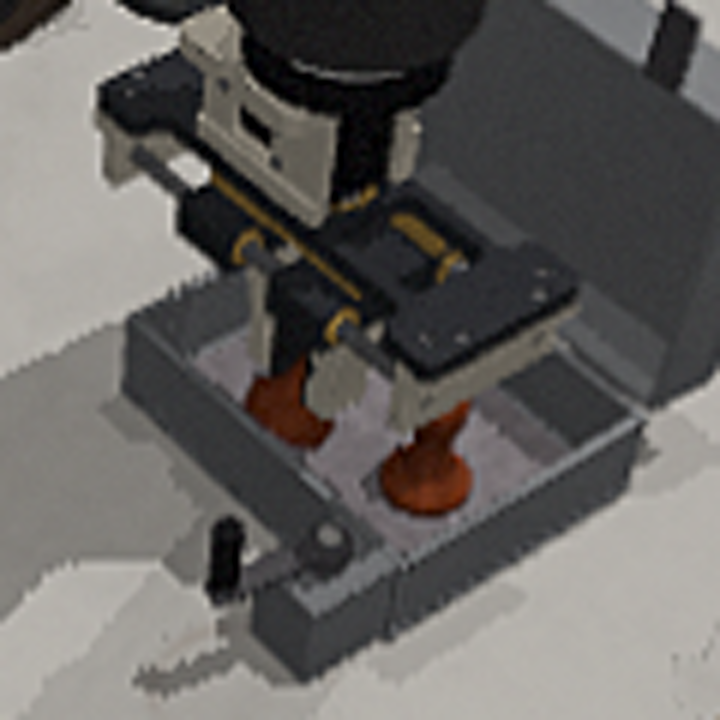

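Request:
{"api": "jog_arm", "payload": {
  "steps": [
    [0.9, 0, 0.002, -0.003, 0],
    [0.9, 0, 0, -0.003, 0],
    [0.9, 0, 0, -0.003, 0],
    [0.9, 0, 0, -0.003, 0],
    [0.9, 0, 0, 0, 0],
    [0.9, 0, 0, 0, 0]
  ],
  "squeeze": 14
}}

```text
time_s: 32.02
tcp_pos: [0.5425, -0.0893, 0.0827]
eef_rot: [-89.8, 0.1, 171.2]
contact_force: [-3.5, -12.7, 12.9]
gripper_width: 0.0166
```

```bash
python3 - <<'E'
from h import *
s=r.get_state();d=s["tcp_pos"][:2]-CB;print(d@BX,d@BY,s["tcp_pos"][2],s["contact_force"],s["gripper_width"])
c=cap("wrist"); crop(c,150,150,400,350,3,"w21c")
E
```

```text
-0.05507445324248604 0.0015473039634388256 0.0827172806040869 [ -3.5459722  -12.69008653  12.90640504] 0.01659901855662596
```

View pics/w21c.png

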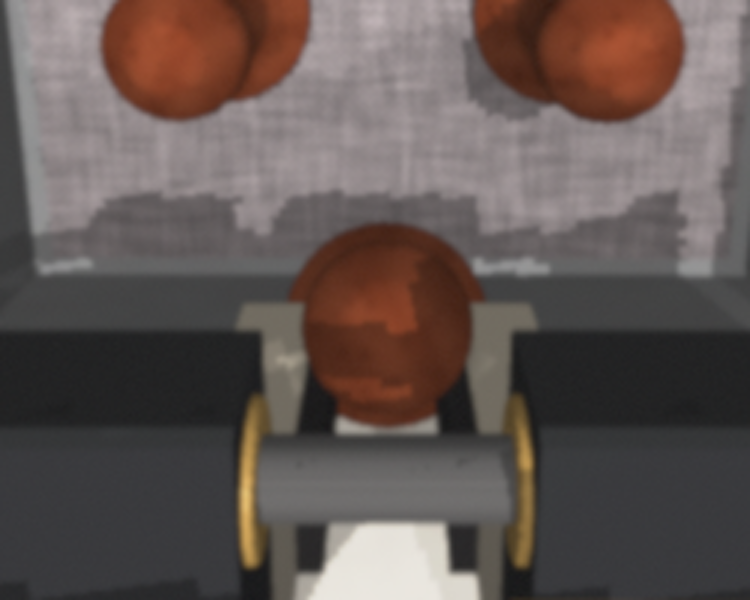

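Request:
{"api": "jog_arm", "payload": {
  "steps": [
    [0.9, 0, 0, -0.003, 0],
    [0.9, 0, 0, -0.003, 0],
    [0.9, 0, 0, -0.003, 0],
    [0.9, 0, 0, 0, 0],
    [0.9, 0, 0, 0, 0]
  ]
}}

```text
time_s: 32.48
tcp_pos: [0.544, -0.0806, 0.0834]
eef_rot: [-89.8, 0.1, 171.2]
contact_force: [-4.2, -12.8, 19.0]
gripper_width: 0.0169
```

```bash
python3 - <<'E'
from h import *
s=r.get_state();d=s["tcp_pos"][:2]-CB;print(d@BX,d@BY,s["tcp_pos"][2],s["contact_force"],s["gripper_width"])
c=cap("wrist"); crop(c,150,150,400,350,3,"w22c")
c=cap("scene"); crop(c,290,130,410,250,6,"s7d")
E
```

```text
-0.06389243461549936 0.0016289707109039353 0.0833777276318376 [ -4.24640488 -12.8381058   18.99226601] 0.016928956892778915
```

View pics/w22c.png

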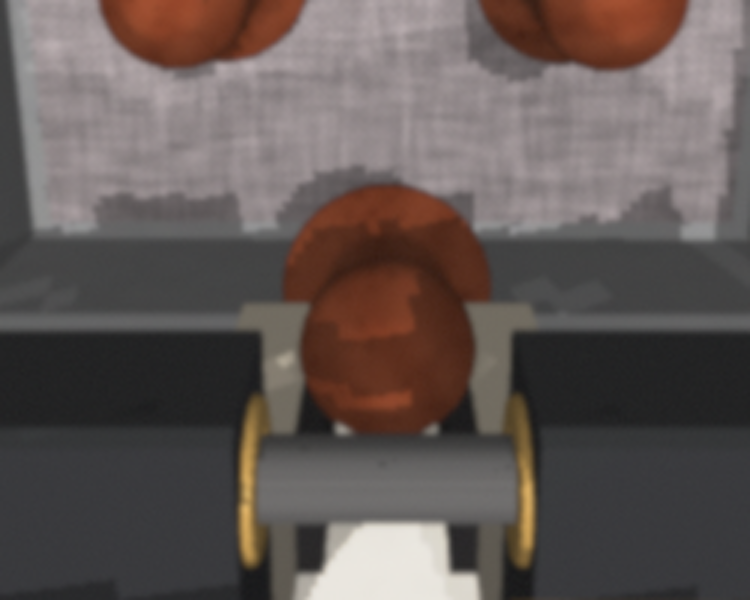

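View pics/s7d.png

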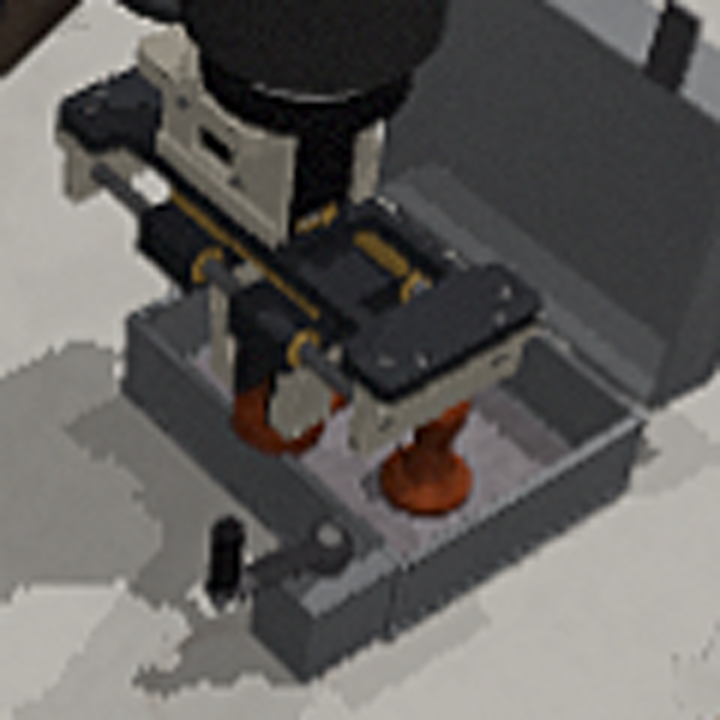

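Request:
{"api": "jog_arm", "payload": {
  "steps": [
    [0.9, 0, 0, 0.001, 0],
    [0.9, 0, -0.01, 0.002, 0],
    [0.9, 0, -0.02, 0, 0],
    [0.9, 0, -0.02, 0, 0],
    [0.9, 0, -0.01, 0, 0],
    [0.9, 0, 0, 0, 0],
    [0.9, 0, 0, 0, 0]
  ],
  "squeeze": 25
}}

```text
time_s: 33.17
tcp_pos: [0.5431, -0.0812, 0.1407]
eef_rot: [-90.1, 0.1, 171.1]
contact_force: [0.3, -0.5, -1.9]
gripper_width: 0.0165
```

```bash
python3 - <<'E'
from h import *
s=r.get_state();d=s["tcp_pos"][:2]-CB;print(d@BX,d@BY,s["tcp_pos"][2],s["contact_force"],s["gripper_width"])
c=cap("wrist"); crop(c,150,150,400,350,3,"w23c")
go(bw(-.042,-.036,.10),171.1)
c=cap("scene"); crop(c,280,130,380,230,7,"s8d")
E
```

```text
-0.06319421752361605 0.0008263216663831951 0.14068295791089785 [ 0.25578088 -0.54378486 -1.88674978] 0.0165428155989097
d tool [0.0362 0.0398 0.021 ] yaw [-9.003e+01 -2.000e-02  1.711e+02] tcp [ 0.5425 -0.0813  0.1398]
turn -0.000736150164158289
```

View pics/w23c.png

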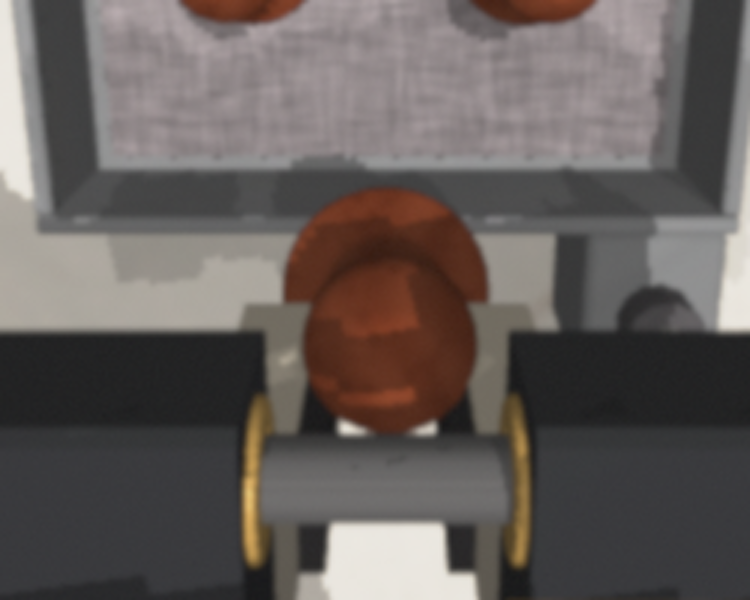

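View pics/s8d.png

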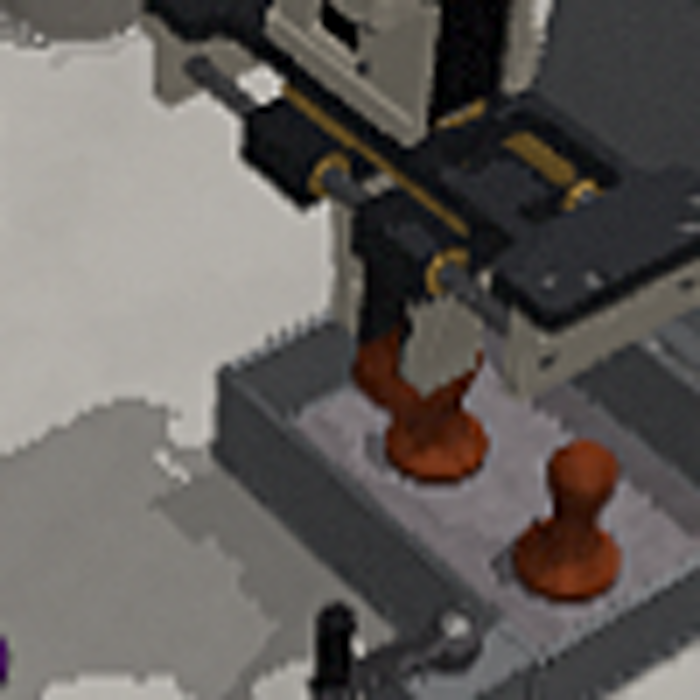

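Request:
{"api": "jog_arm", "payload": {
  "steps": [
    [0.9, 0.01, 0, 0.005, 0],
    [0.9, 0.015, 0, 0.007, 0],
    [0.9, 0.0112, 0, 0.005, 0],
    [0.9, 0, 0.01, 0, 0],
    [0.9, 0, 0.02, 0, 0],
    [0.9, 0, 0.02, 0, 0],
    [0.9, 0, 0.02, 0, 0],
    [0.9, 0, 0.012, 0, 0],
    [0.9, 0, 0.006, 0, 0],
    [0.9, 0, 0, 0, 0],
    [0.9, 0, 0, 0, 0]
  ]
}}

```text
time_s: 34.18
tcp_pos: [0.5044, -0.0929, 0.0521]
eef_rot: [-90.0, -0.0, 171.1]
contact_force: [-0.6, 0.4, -1.2]
gripper_width: 0.0162
```

```bash
python3 - <<'E'
from h import *
s=r.get_state();d=s["tcp_pos"][:2]-CB;print(d@BX,d@BY,s["tcp_pos"][2],s["contact_force"],s["gripper_width"])
c=cap("wrist"); crop(c,150,100,400,350,2.4,"w24c")
E
```

```text
-0.045671697880863615 -0.035555150419671396 0.05214296245378702 [-0.57927839  0.4067114  -1.16931921] 0.0162212974707668
```

View pics/w24c.png

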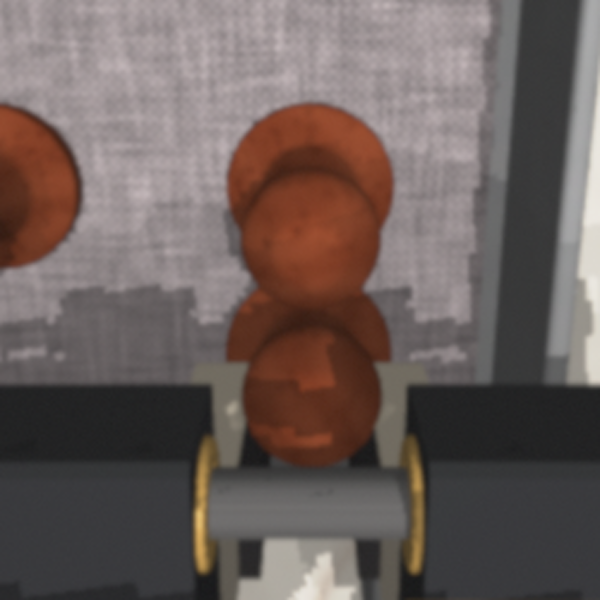

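Lower gently until the foot touches.

Request:
{"api": "jog_arm", "payload": {
  "steps": [
    [0.9, 0, 0.004, 0, 0],
    [0.9, 0, 0.004, 0, 0],
    [0.9, 0, 0.002, 0, 0],
    [0.9, 0, 0, 0, 0]
  ],
  "squeeze": 12
}}

```text
time_s: 34.57
tcp_pos: [0.5071, -0.0923, 0.0449]
eef_rot: [-90.1, 0.3, 171.2]
contact_force: [-2.9, 2.7, 21.0]
gripper_width: 0.0171
```

Request:
{"api": "jog_arm", "payload": {
  "steps": [
    [0.9, 0, 0.002, 0, 0],
    [0.9, 0, 0.002, 0, 0],
    [0.9, 0, 0, 0, 0]
  ]
}}

```text
time_s: 34.82
tcp_pos: [0.5092, -0.0918, 0.0424]
eef_rot: [-90.1, 0.5, 171.3]
contact_force: [-2.8, 6.7, 33.4]
gripper_width: 0.0182
```

```bash
python3 - <<'E'
from h import *
s=r.get_state();d=s["tcp_pos"][:2]-CB;print(d@BX,d@BY,s["tcp_pos"][2],s["contact_force"],s["gripper_width"])
c=cap("wrist"); crop(c,150,100,400,350,2.4,"w25c")
E
```

```text
-0.04749463875284908 -0.03103804118842003 0.04244392380119952 [-2.76923448  6.71632401 33.38357178] 0.018202668765316635
```

View pics/w25c.png

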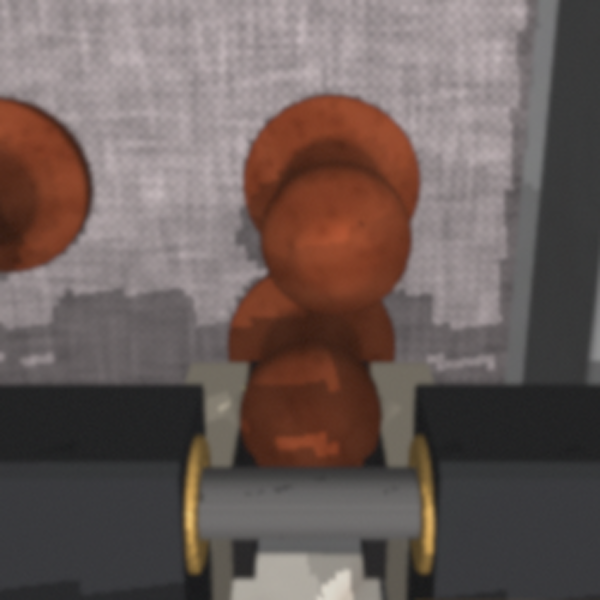

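Request:
{"api": "jog_arm", "payload": {
  "steps": [
    [0.9, 0, -0.002, 0, 0],
    [0.9, 0, -0.002, 0, 0],
    [0.9, 0, 0, 0, 0]
  ]
}}

```text
time_s: 35.12
tcp_pos: [0.5065, -0.0924, 0.0438]
eef_rot: [-90.1, 0.3, 171.2]
contact_force: [1.5, 3.4, 7.9]
gripper_width: 0.0177
```

```bash
python3 - <<'E'
from h import *
s=r.get_state();d=s["tcp_pos"][:2]-CB;print(d@BX,d@BY,s["tcp_pos"][2],s["contact_force"],s["gripper_width"],s["eef_rot"])
c=cap("scene"); crop(c,280,130,400,250,6,"s9d")
E
```

```text
-0.04646790511075574 -0.03363154801539658 0.04382271087391828 [1.49638313 3.37800571 7.92847993] 0.017690951952731414 [-90.0743128    0.25531699 171.15311297]
```

View pics/s9d.png

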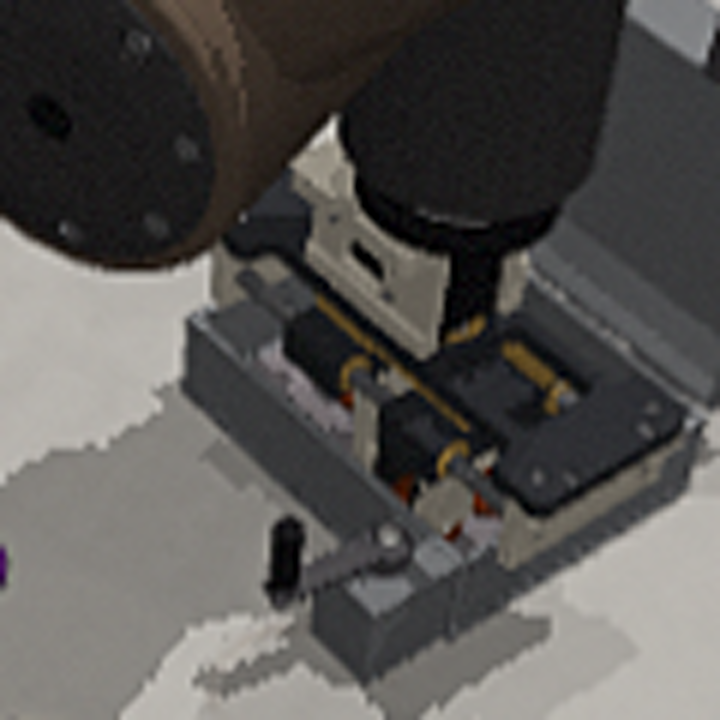

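Request:
{"api": "jog_arm", "payload": {
  "steps": [
    [0.75, 0, 0, 0, 0],
    [0.7, 0, 0, 0, 0],
    [0.65, 0, 0, 0, 0],
    [0.62, 0, 0, 0, 0],
    [0.62, 0, 0, 0, 0]
  ]
}}

```text
time_s: 35.58
tcp_pos: [0.5038, -0.093, 0.0418]
eef_rot: [-90.0, -0.1, 171.1]
contact_force: [-0.1, 0.4, 0.5]
gripper_width: 0.0326
```

```bash
python3 - <<'E'
from h import *
s=r.get_state();d=s["tcp_pos"][:2]-CB;print(d@BX,d@BY,s["tcp_pos"][2],s["contact_force"],s["gripper_width"],s["eef_rot"])
c=cap("wrist"); crop(c,150,100,400,350,2.4,"w26c")
E
```

```text
-0.04546697135989514 -0.036161114552507055 0.04179547954646094 [-0.10331582  0.43426219  0.45233482] 0.0325510303159975 [-8.99784900e+01 -7.39865056e-02  1.71093071e+02]
```

View pics/w26c.png

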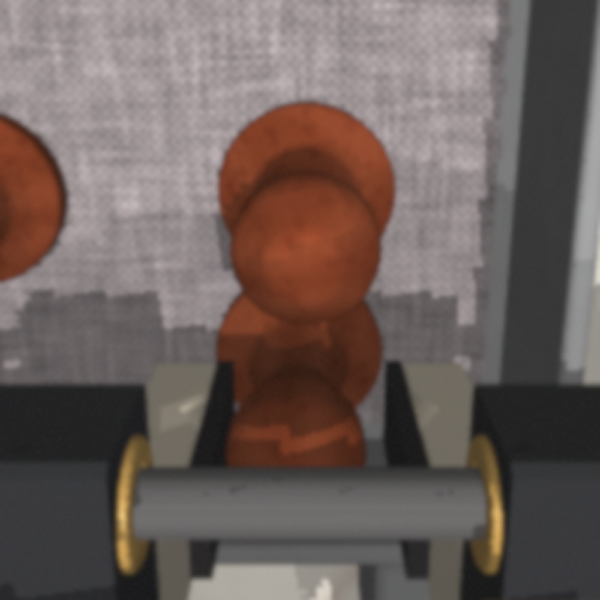

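Request:
{"api": "jog_arm", "payload": {
  "steps": [
    [0.6, 0, 0, 0, 0],
    [0.6, 0, -0.01, 0, 0],
    [0.6, 0, -0.015, 0, 0],
    [0.6, 0, -0.025, 0, 0],
    [0.6, 0, -0.03, 0, 0],
    [0.5, 0, -0.03, 0, 0],
    [0.5, 0, -0.02, 0, 0],
    [0.5, 0, 0, 0, 0]
  ]
}}

```text
time_s: 36.3
tcp_pos: [0.507, -0.0928, 0.1778]
eef_rot: [-90.1, 0.5, 171.2]
contact_force: [0.2, 0.2, -0.1]
gripper_width: 0.0429
```

```bash
python3 - <<'E'
from h import *
c=cap("wrist","w27"); s=cap("scene","s10");crop(s,280,130,400,250,6,"s10d")
t=cap("top","t5"); stamps(t)
go([.609,.271,.15],171.1)
E
```

```text
[438  57  16  13  61] [444.8  62.7] [ 0.8837 -0.2926  0.047 ]
[135 159  17  11  42] [143.9 165.7] [0.6589 0.3734 0.047 ]
[186 182  10  10  83] [190.6 186.4] [0.6108 0.2727 0.047 ]
d tool [-0.0473  0.0228 -0.3756] yaw [-9.003e+01  3.000e-02  1.711e+02] tcp [ 0.5041 -0.0928  0.1726]
turn -0.0024974443333576346
```

View pics/w27.png

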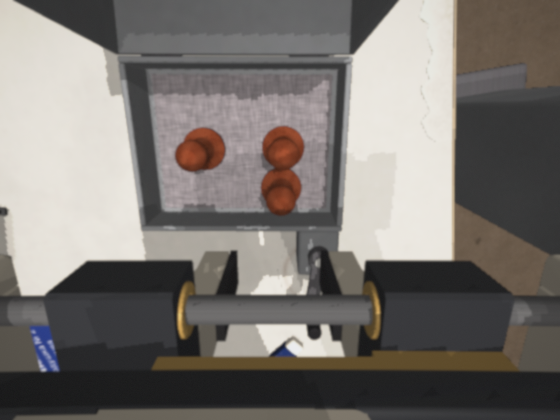

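View pics/s10d.png

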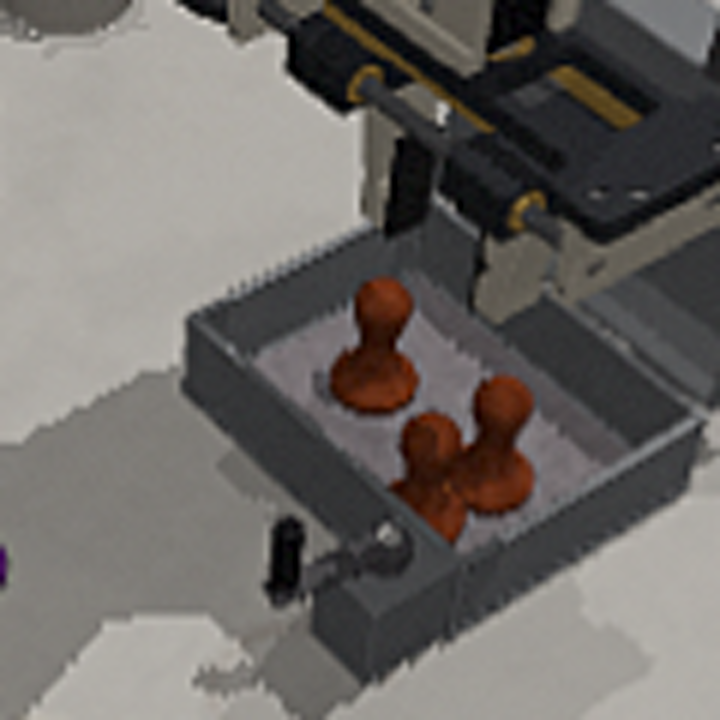

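Request:
{"api": "jog_arm", "payload": {
  "steps": [
    [0.5, -0.002, 0, -0.015, 0],
    [0.5, -0.004, 0, -0.03, 0],
    [0.5, -0.0049, 0, -0.038, 0],
    [0.5, -0.0049, 0, -0.038, 0],
    [0.5, -0.0049, 0, -0.038, 0],
    [0.5, -0.0049, 0, -0.038, 0],
    [0.5, -0.0049, 0, -0.038, 0],
    [0.5, -0.0049, 0, -0.038, 0],
    [0.5, -0.0049, 0, -0.038, 0],
    [0.5, -0.0049, 0.01, -0.038, 0],
    [0.5, -0.002, 0.01, -0.024, 0],
    [0.5, 0, 0, 0, 0]
  ]
}}

```text
time_s: 37.45
tcp_pos: [0.608, 0.272, 0.1477]
eef_rot: [-89.8, -0.2, 171.3]
contact_force: [-0.4, -1.5, -0.2]
gripper_width: 0.0439
```

Request:
{"api": "jog_arm", "payload": {
  "steps": [
    [0.5, 0, 0, 0, 0],
    [0.5, 0, 0, 0, 0]
  ]
}}

```text
time_s: 37.62
tcp_pos: [0.608, 0.2679, 0.1508]
eef_rot: [-89.9, -0.1, 171.1]
contact_force: [-0.3, -1.0, -0.4]
gripper_width: 0.0437
```

```bash
python3 - <<'E'
from h import *
go([.609,.271,.055],171.1)
c=cap("wrist","w28");print(proj(c,[[.609,.271,.062],[.609,.271,0]]))
E
```

```text
d tool [-0.0007  0.0958 -0.0035] yaw [-8.9880e+01 -1.1000e-01  1.7112e+02] tcp [0.608  0.2679 0.1508]
turn 0.023599455559462967
[[276.15712377 227.42211064]
 [276.50686783 203.90560997]]
```

View pics/w28.png

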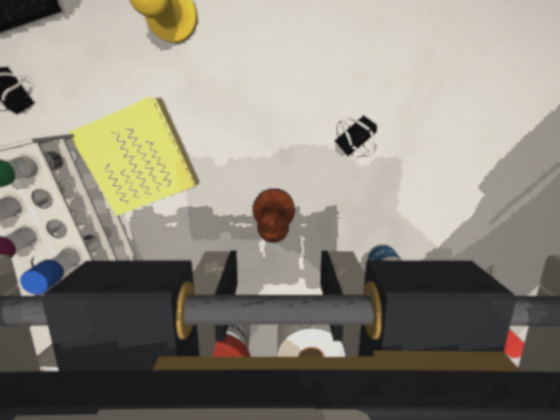

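Request:
{"api": "jog_arm", "payload": {
  "steps": [
    [0.5, -0.0025, 0.015, -0.0025, 0],
    [0.5, 0, 0.02, 0, 0],
    [0.5, 0, 0.02, 0, 0],
    [0.5, 0, 0.02, 0, 0],
    [0.5, 0, 0.013, 0, 0],
    [0.5, 0, 0.008, 0, 0],
    [0.5, 0, 0, 0, 0],
    [0.9, 0, 0, 0, 0],
    [0.9, 0, 0, 0, 0],
    [0.9, 0, 0, 0, 0],
    [0.9, 0, 0, 0, 0]
  ],
  "squeeze": 30
}}

```text
time_s: 38.58
tcp_pos: [0.6121, 0.2708, 0.0575]
eef_rot: [-90.1, 0.1, 171.1]
contact_force: [1.1, -0.3, 1.7]
gripper_width: 0.0228
```

```bash
python3 - <<'E'
from h import *
s=r.get_state();print(s["gripper_width"],s["tcp_pos"],s["contact_force"])
go(bw(-.040,.036,.16),171.1)
E
```

```text
0.022818130640951385 [0.61212088 0.2708151  0.05745836] [ 1.08790871 -0.30730335  1.72774272]
d tool [-0.0215 -0.103   0.3815] yaw [-9.0070e+01  8.0000e-02  1.7112e+02] tcp [0.6121 0.2708 0.0575]
turn 0.016996570111842857
```

Request:
{"api": "jog_arm", "payload": {
  "steps": [
    [0.9, 0, -0.01, 0, 0],
    [0.9, 0, -0.025, 0, 0],
    [0.9, 0, -0.03, 0, 0],
    [0.9, -0.001, -0.03, 0.013, 0],
    [0.9, -0.0015, -0.008, 0.025, 0],
    [0.9, -0.002, 0, 0.035, 0],
    [0.9, -0.002, 0, 0.039, 0],
    [0.9, -0.002, 0, 0.039, 0],
    [0.9, -0.002, 0, 0.039, 0],
    [0.9, -0.002, 0, 0.039, 0],
    [0.9, -0.002, 0, 0.039, 0],
    [0.9, -0.002, 0, 0.039, 0]
  ]
}}

```text
time_s: 39.58
tcp_pos: [0.58, -0.037, 0.1606]
eef_rot: [-90.0, 0.1, 171.1]
contact_force: [0.2, 0.3, -1.1]
gripper_width: 0.0218
```

Request:
{"api": "jog_arm", "payload": {
  "steps": [
    [0.9, -0.002, 0, 0.035, 0],
    [0.9, -0.002, 0, 0.025, 0],
    [0.9, -0.001, 0, 0.0135, 0],
    [0.9, 0, 0, 0, 0],
    [0.9, 0, 0, 0, 0],
    [0.9, 0, 0, 0, 0]
  ]
}}

```text
time_s: 40.08
tcp_pos: [0.5743, -0.1081, 0.1597]
eef_rot: [-90.0, 0.0, 171.1]
contact_force: [0.2, -0.3, -0.5]
gripper_width: 0.0219
```

```bash
python3 - <<'E'
from h import *
s=r.get_state();print(s["gripper_width"],s["tcp_pos"],s["contact_force"])
go(bw(-.040,.036,.0625),171.1)
c=cap("wrist","w29")
E
```

```text
0.02191672277469284 [ 0.57430778 -0.10805057  0.15966796] [ 0.15381402 -0.33003689 -0.54547512]
d tool [-0.0001  0.0972  0.0015] yaw [-9.0010e+01  3.0000e-02  1.7113e+02] tcp [ 0.5743 -0.1081  0.1597]
turn 0.02530516979234676
```

View pics/w29.png

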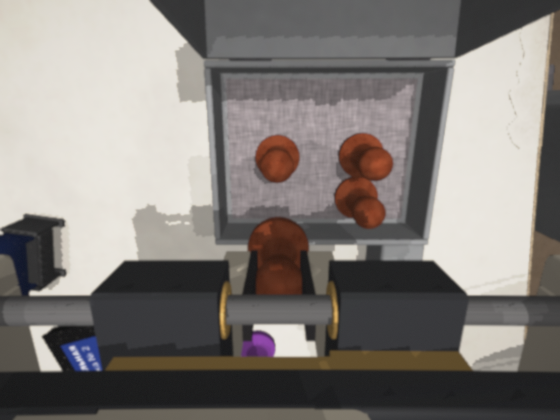

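Request:
{"api": "jog_arm", "payload": {
  "steps": [
    [0.9, 0, 0.015, 0.001, 0],
    [0.9, 0, 0.02, 0, 0],
    [0.9, 0, 0.02, 0, 0],
    [0.9, 0, 0.02, 0, 0],
    [0.9, 0, 0.012, 0, 0],
    [0.9, 0, 0.006, 0, 0],
    [0.9, 0, 0.003, 0, 0],
    [0.9, 0, 0, 0, 0],
    [0.9, 0, 0, 0, 0]
  ]
}}

```text
time_s: 40.88
tcp_pos: [0.5746, -0.1093, 0.064]
eef_rot: [-90.0, 0.1, 171.2]
contact_force: [-0.4, 0.3, -0.6]
gripper_width: 0.022
```

```bash
python3 - <<'E'
from h import *
s=r.get_state();print(s["gripper_width"],s["tcp_pos"],s["contact_force"])
go(bw(-.040,.036,.0625),171.1)
c=cap("wrist","w30")
E
```

```text
0.021962990260292584 [ 0.57456435 -0.10926145  0.06399472] [-0.35700781  0.32186974 -0.5942284 ]
d tool [0.0003 0.0015 0.0003] yaw [-9.0010e+01  6.0000e-02  1.7116e+02] tcp [ 0.5746 -0.1093  0.064 ]
turn 0.05915199506165436
```

View pics/w30.png

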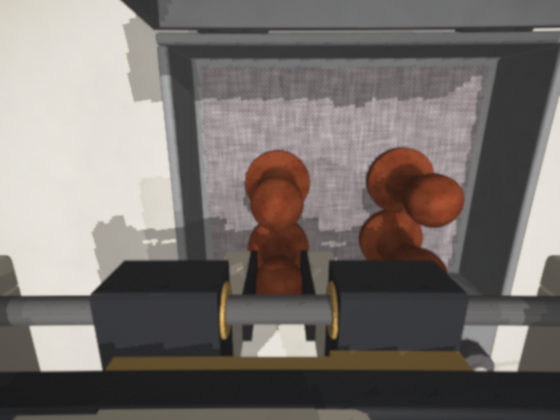

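Request:
{"api": "jog_arm", "payload": {
  "steps": [
    [0.9, 0, 0.0015, 0, 0],
    [0.9, 0, 0, 0, 0],
    [0.65, 0, 0, 0, 0],
    [0.65, 0, 0, 0, 0],
    [0.62, 0, 0, 0, 0],
    [0.62, 0, -0.01, 0, 0],
    [0.62, 0, -0.02, 0, 0],
    [0.62, 0, -0.03, 0, 0],
    [0.6, 0, -0.03, 0, 0],
    [0.6, 0, -0.03, 0, 0],
    [0.6, 0, -0.03, 0, 0],
    [0.7, 0, -0.02, 0, 0]
  ]
}}

```text
time_s: 41.93
tcp_pos: [0.5745, -0.11, 0.2361]
eef_rot: [-90.0, 0.2, 171.1]
contact_force: [0.5, 0.1, 0.9]
gripper_width: 0.0323
```

```bash
python3 - <<'E'
from h import *
c=cap("wrist","w31"); s=cap("scene","s11")
go([.5655,-.2555,.29],81.1)
E
```

```text
d tool [-0.0126 -0.053   0.1454] yaw [-90.06   0.45 171.14] tcp [ 0.5758 -0.1099  0.2371]
turn 90.04293611375698
```

View pics/w31.png

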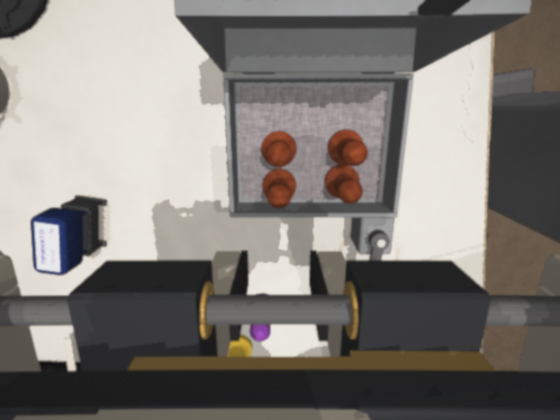

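View pics/s11.png

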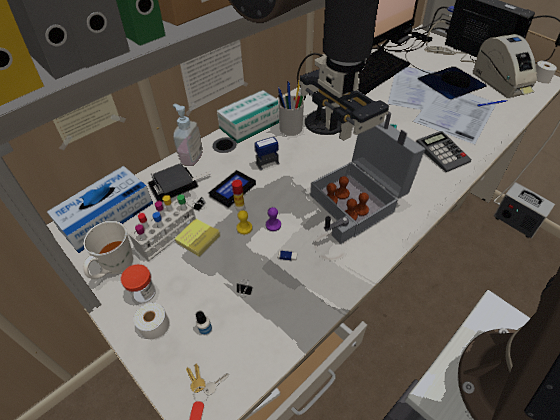

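Request:
{"api": "jog_arm", "payload": {
  "steps": [
    [0.75, 0, -0.02, 0, 0],
    [0.75, 0, -0.025, 0, 0],
    [0.75, 0, -0.01, 0, 7],
    [0.75, 0, 0, 0, 7],
    [0.75, 0, 0, 0, 7],
    [0.75, 0, 0, 0, 7],
    [0.75, 0, 0, 0, 7],
    [0.75, 0, 0, 0, 7],
    [0.75, 0, 0, 0, 7],
    [0.75, 0, 0, 0, 7],
    [0.75, 0, 0, 0, 7],
    [0.75, 0, 0, 0, 7]
  ]
}}

```text
time_s: 43.03
tcp_pos: [0.5734, -0.1098, 0.2867]
eef_rot: [-90.0, -0.0, 100.8]
contact_force: [0.6, -0.1, 0.0]
gripper_width: 0.0221
```

Request:
{"api": "jog_arm", "payload": {
  "steps": [
    [0.75, 0, 0, 0, 7],
    [0.75, 0, 0, 0, 7],
    [0.75, 0, 0, 0, 6],
    [0.75, 0, 0, 0, 0],
    [0.75, 0, 0, 0, 0]
  ]
}}

```text
time_s: 43.45
tcp_pos: [0.5736, -0.1098, 0.2867]
eef_rot: [-90.0, 0.0, 81.3]
contact_force: [0.2, -0.3, -0.7]
gripper_width: 0.0218
```

```bash
python3 - <<'E'
from h import *
go([.5662,-.2561,.28],81.1)
E
```

```text
d tool [-0.1457  0.0067 -0.0149] yaw [-89.97   0.    81.3 ] tcp [ 0.5736 -0.1098  0.2867]
turn 0.19777801902233705
```

Request:
{"api": "jog_arm", "payload": {
  "steps": [
    [0.75, -0.02, 0, -0.002, 0],
    [0.75, -0.03, 0, -0.003, 0],
    [0.75, -0.035, 0, -0.004, 0],
    [0.75, -0.03, 0, -0.003, 0],
    [0.75, -0.02, 0, -0.002, 0],
    [0.75, -0.0107, 0, -0.001, 0],
    [0.75, 0, 0, 0, 0],
    [0.75, 0, 0, 0, 0],
    [0.75, 0, 0, 0, 0]
  ]
}}

```text
time_s: 44.2
tcp_pos: [0.5662, -0.2553, 0.2867]
eef_rot: [-90.0, -0.0, 81.2]
contact_force: [-0.0, 0.7, -0.1]
gripper_width: 0.0221
```

```bash
python3 - <<'E'
from h import *
go([.5662,-.2561,.2309],81.1)
cap("wrist","w32")
E
```

```text
d tool [-0.0008  0.0558 -0.0001] yaw [-8.999e+01 -1.000e-02  8.120e+01] tcp [ 0.5662 -0.2553  0.2867]
turn 0.09702221607332717
```

View pics/w32.png

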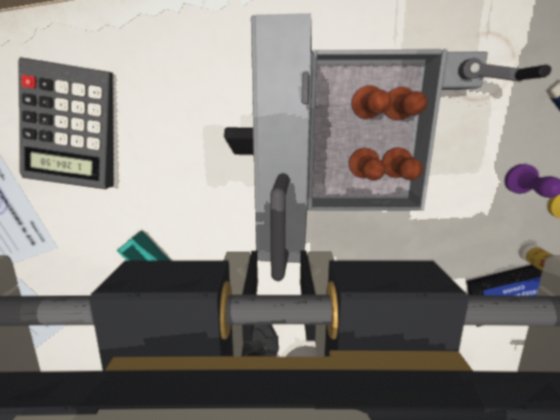

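Request:
{"api": "jog_arm", "payload": {
  "steps": [
    [0.75, 0, 0.015, 0, 0],
    [0.75, 0, 0.02, 0, 0],
    [0.75, 0, 0.015, 0, 0],
    [0.75, 0, 0.0055, 0, 0],
    [0.75, 0, 0, 0, 0],
    [0.95, 0, 0, 0, 0],
    [0.95, 0, 0, 0, 0],
    [0.95, 0, 0, 0, 0],
    [0.95, 0, 0, 0, 0]
  ],
  "squeeze": 20
}}

```text
time_s: 45.0
tcp_pos: [0.5669, -0.2561, 0.2326]
eef_rot: [-90.1, 0.0, 81.1]
contact_force: [0.1, 0.9, 2.7]
gripper_width: 0.0089
```

```bash
cat >>h.py <<'E'
def lid(off=.008):
    s=r.get_state();d=(s["tcp_pos"][:2]-CB)@BX-.07; z=s["tcp_pos"][2]-off-.048
    print("w",s["gripper_width"].round(4),"F",s["contact_force"].round(1),"tcp",s["tcp_pos"].round(4),"rad",np.hypot(d,z).round(4),"theta",(np.arctan2(z,-d)-np.arctan2(18,178)).round(3))
E
python3 -c "
from h import *
lid()"
```

```text
Traceback (most recent call last):
  File "h.py", line 42, in lid
    print("w",s["gripper_width"].round(4),"F",s["contact_force"].round(1),"tcp",s["tcp_pos"].round(4),"rad",np.hypot(d,z).round(4),"theta",(np.arctan2(z,-d)-np.arctan2(18,178)).round(3))
              ^^^^^^^^^^^^^^^^^^^^^^^^
AttributeError: 'float' object has no attribute 'round'
```

Request:
{"api": "jog_arm", "payload": {
  "steps": [
    [0.95, 0.0122, -0.0019, 0, 0],
    [0.95, 0.0123, -0.0011, 0, 0],
    [0.95, 0.0124, -0.0002, 0, 0],
    [0.95, 0.0124, 0.0006, 0, 0],
    [0.95, 0.0123, 0.0015, 0, 0],
    [0.95, 0.0121, 0.0023, 0, 0],
    [0.95, 0.012, 0.0032, 0, 0],
    [0.95, 0.0117, 0.004, 0, 0],
    [0.95, 0.0114, 0.0048, 0, 0],
    [0.95, 0.011, 0.0056, 0, 0],
    [0.95, 0, 0, 0, 0]
  ]
}}

```text
time_s: 45.92
tcp_pos: [0.5855, -0.1348, 0.2111]
eef_rot: [-90.0, -0.1, 81.2]
contact_force: [5.5, 0.8, 1.7]
gripper_width: 0.0091
```

```bash
sed -i 's/s\["gripper_width"\].round(4)/s["gripper_width"]/' h.py; python3 -c "
from h import *
lid()"
```

```text
w 0.009108897660492695 F [5.5 0.8 1.7] tcp [ 0.5855 -0.1348  0.2111] rad 0.1778 theta 0.96
```

Request:
{"api": "jog_arm", "payload": {
  "steps": [
    [0.95, 0.0106, 0.0063, 0, 0],
    [0.95, 0.0102, 0.007, 0, 0],
    [0.95, 0.0097, 0.0077, 0, 0],
    [0.95, 0.0091, 0.0084, 0, 0],
    [0.95, 0.0085, 0.009, 0, 0],
    [0.95, 0.0079, 0.0096, 0, 0],
    [0.95, 0.0072, 0.0101, 0, 0],
    [0.95, 0.0065, 0.0105, 0, 0],
    [0.95, 0.0057, 0.011, 0, 0],
    [0.95, 0, 0, 0, 0],
    [0.95, 0, 0, 0, 0]
  ]
}}

```text
time_s: 46.83
tcp_pos: [0.5965, -0.0618, 0.1311]
eef_rot: [-90.0, -0.0, 81.1]
contact_force: [5.6, 1.3, -1.9]
gripper_width: 0.0091
```

```bash
python3 -c "
from h import *
lid()
c=cap('scene','s12')"
```

```text
w 0.009098658566659205 F [ 5.6  1.3 -1.9] tcp [ 0.5965 -0.0618  0.1311] rad 0.1773 theta 0.337
```

View pics/s12.png

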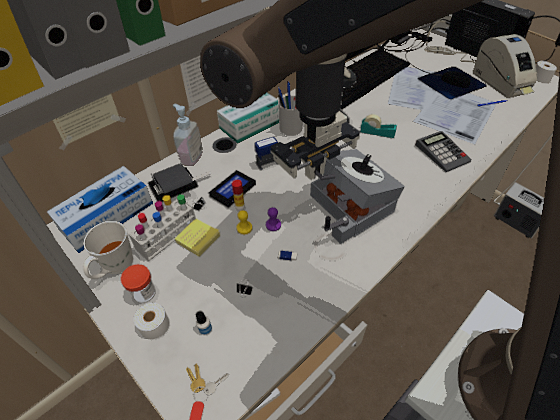

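Request:
{"api": "jog_arm", "payload": {
  "steps": [
    [0.95, 0.005, 0.0113, 0, 0],
    [0.95, 0.0042, 0.0117, 0, 0],
    [0.95, 0.0033, 0.0119, 0, 0],
    [0.95, 0.0013, 0.006, 0, 0],
    [0.95, 0.0012, 0.006, 0, 0],
    [0.95, 0.0008, 0.005, 0, 0],
    [0.95, 0, 0.005, 0, 0],
    [0.95, 0, 0, 0, 0],
    [0.95, 0, 0, 0, 0]
  ]
}}

```text
time_s: 47.63
tcp_pos: [0.5991, -0.0458, 0.0742]
eef_rot: [-90.0, -0.1, 81.1]
contact_force: [6.0, 6.6, -2.6]
gripper_width: 0.0095
```

```bash
python3 -c "
from h import *
lid()"
```

```text
w 0.009543011483520623 F [ 6.   6.6 -2.6] tcp [ 0.5991 -0.0458  0.0742] rad 0.1777 theta 0.002
```

Request:
{"api": "jog_arm", "payload": {
  "steps": [
    [0.95, 0, 0.002, 0, 0],
    [0.95, 0, 0.002, 0, 0],
    [0.95, 0, 0, 0, 0],
    [0.95, 0, 0, 0, 0]
  ]
}}

```text
time_s: 47.97
tcp_pos: [0.5992, -0.0454, 0.0704]
eef_rot: [-90.0, -0.1, 81.1]
contact_force: [5.2, 8.0, -1.1]
gripper_width: 0.0091
```

```bash
python3 -c "
from h import *
lid()"
```

```text
w 0.00910979239175923 F [ 5.2  8.  -1.1] tcp [ 0.5992 -0.0454  0.0704] rad 0.1778 theta -0.02
```

Request:
{"api": "jog_arm", "payload": {
  "steps": [
    [0.95, 0, 0.002, 0, 0],
    [0.95, 0, 0.002, 0, 0],
    [0.95, 0, 0, 0, 0],
    [0.95, 0, 0, 0, 0]
  ]
}}

```text
time_s: 48.3
tcp_pos: [0.5995, -0.0455, 0.0689]
eef_rot: [-90.1, -0.1, 81.2]
contact_force: [-1.8, 10.5, 17.7]
gripper_width: 0.0094
```

```bash
python3 -c "
from h import *
lid()
c=cap('wrist','w33');crop(c,0,0,330,300,2.4,'w33c');c=cap('scene');crop(c,290,130,410,250,6,'s13c')"
```

```text
w 0.009352550171263059 F [-1.8 10.5 17.7] tcp [ 0.5995 -0.0455  0.0689] rad 0.1777 theta -0.028
```

View pics/w33c.png

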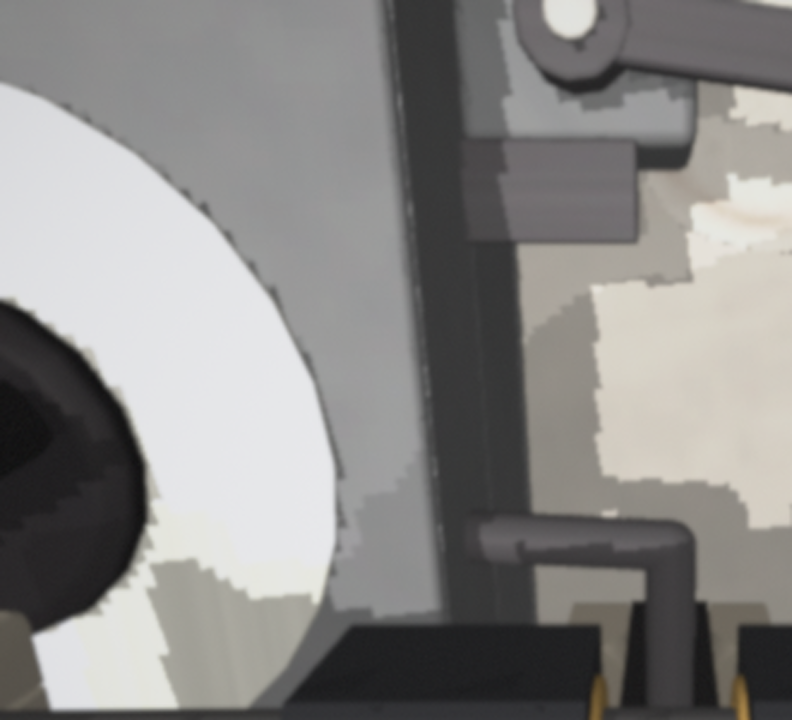

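View pics/s13c.png

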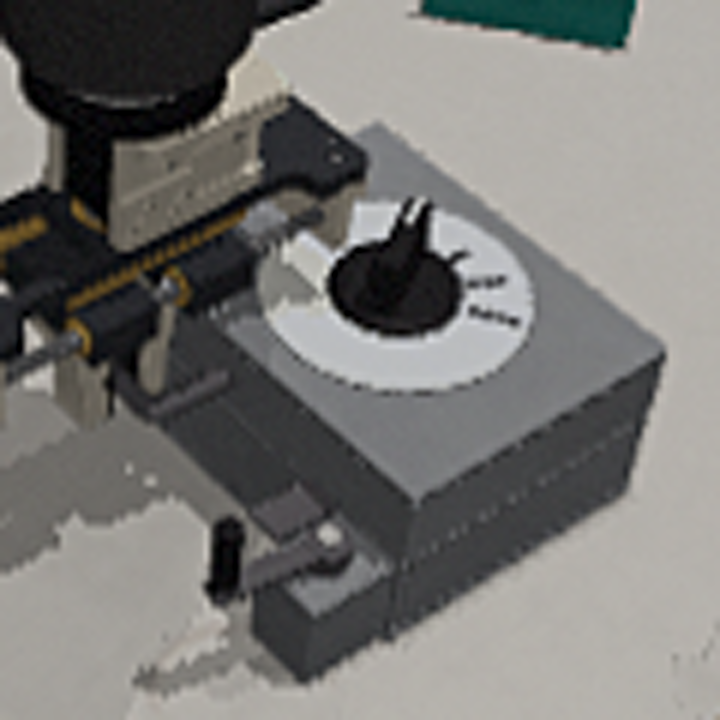

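Request:
{"api": "jog_arm", "payload": {
  "steps": [
    [0.75, 0, 0, 0, 0],
    [0.75, 0, 0, 0, 0],
    [0.75, 0, 0, 0, 0],
    [0.75, 0, -0.015, 0, 0],
    [0.75, 0, -0.025, 0, 0],
    [0.75, 0, -0.03, 0, 0],
    [0.6, 0, -0.03, 0, -7],
    [0.6, 0, -0.01, 0, -7],
    [0.6, 0, 0, 0, -7],
    [0.6, 0, 0, 0, -7],
    [0.6, 0, 0, 0, -7],
    [0.6, 0, 0, 0, -7]
  ]
}}

```text
time_s: 49.4
tcp_pos: [0.5974, -0.0479, 0.1765]
eef_rot: [-89.8, -0.1, 123.4]
contact_force: [-0.8, 0.2, 0.6]
gripper_width: 0.035
```

Request:
{"api": "jog_arm", "payload": {
  "steps": [
    [0.6, 0, 0, 0, -7],
    [0.6, 0, 0, 0, -7],
    [0.6, 0, 0, 0, -7],
    [0.6, 0, 0, 0, -7],
    [0.6, 0, 0, 0, -7],
    [0.6, 0, 0, 0, -7],
    [0.6, 0, 0, 0, -6],
    [0.6, 0, 0, 0, 0],
    [0.6, 0, 0, 0, 0]
  ]
}}

```text
time_s: 50.15
tcp_pos: [0.5979, -0.0478, 0.1767]
eef_rot: [-90.0, -0.1, 170.9]
contact_force: [0.3, -0.1, 0.2]
gripper_width: 0.0351
```

```bash
python3 -c "
from h import *
go([.493,.0045,.14],171.1)
c=cap('wrist','w34')
t=lambda x,y:(x,y)
"
```

```text
d tool [ 0.1117  0.037  -0.035 ] yaw [-8.9960e+01 -1.4000e-01  1.7089e+02] tcp [ 0.5979 -0.0478  0.1767]
turn -0.20940056653913075
```

View pics/w34.png

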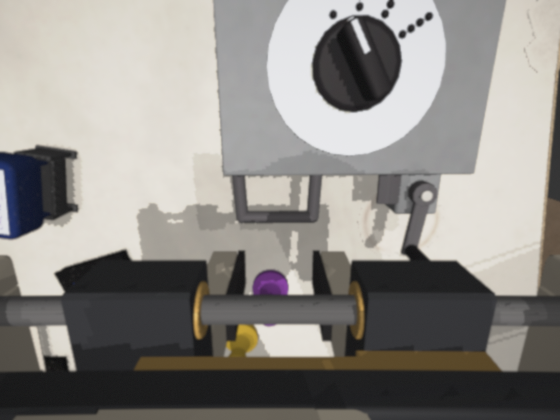

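Request:
{"api": "jog_arm", "payload": {
  "steps": [
    [0.6, 0.015, 0, -0.005, 0],
    [0.6, 0.025, 0, -0.008, 0],
    [0.6, 0.03, 0, -0.009, 0],
    [0.6, 0.025, 0, -0.008, 0],
    [0.6, 0.0167, 0, -0.005, 0],
    [0.6, 0, 0.015, 0, 0],
    [0.6, 0, 0.015, 0, 0],
    [0.6, 0, 0.007, 0, 0],
    [0.6, 0, 0, 0, 0],
    [0.6, 0, 0, 0, 0],
    [0.6, 0, 0, 0, 0]
  ]
}}

```text
time_s: 51.12
tcp_pos: [0.4943, 0.0042, 0.1414]
eef_rot: [-90.0, 0.0, 171.1]
contact_force: [0.0, 0.5, 0.0]
gripper_width: 0.035
```

```bash
python3 -c "
from h import *
go([.493,.0045,.085],171.1)
c=cap('wrist','w35');print(proj(c,[[.493,.0045,.095]]))
"
```

```text
d tool [ 0.0014  0.0564 -0.0001] yaw [-8.9990e+01  2.0000e-02  1.7105e+02] tcp [0.4943 0.0042 0.1414]
turn -0.04631773535297157
[[279.01138623 246.53088837]]
```

View pics/w35.png

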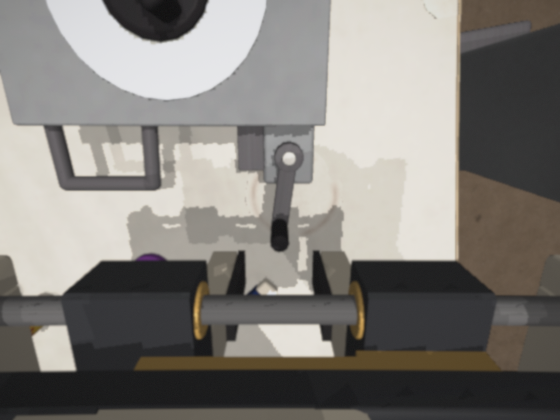

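Request:
{"api": "jog_arm", "payload": {
  "steps": [
    [0.6, 0.001, 0.015, 0.002, 0],
    [0.6, 0, 0.02, 0, 0],
    [0.6, 0, 0.015, 0, 0],
    [0.6, 0, 0.006, 0, 0],
    [0.6, 0, 0, 0, 0],
    [0.95, 0, 0, 0, 0],
    [0.95, 0, 0, 0, 0],
    [0.95, 0, 0, 0, 0],
    [0.95, 0, 0, 0, 0],
    [0.95, 0, 0, 0, 0]
  ],
  "squeeze": 15
}}

```text
time_s: 52.0
tcp_pos: [0.4931, 0.0027, 0.0857]
eef_rot: [-90.0, 0.1, 171.1]
contact_force: [-0.5, 1.1, 1.8]
gripper_width: 0.0116
```

```bash
cat >> h.py <<'E'
def latch():
    P=np.array([.4788,-.042]);s=r.get_state();t=s["tcp_pos"][:2]-P
    print("w",s["gripper_width"],"F",s["contact_force"].round(1),s["tcp_pos"].round(4),"rad",np.linalg.norm(t),"ang",np.arctan2(t[1],t[0])+.1553,"tool xz rel pivot",(-(t@BY)).round(4),(t@BX).round(4))
E
python3 -c "
from h import *
latch()"
```

```text
w 0.011625733800589665 F [-0.5  1.1  1.8] [0.4931 0.0027 0.0857] rad 0.046958528333699415 ang 1.4166195286010963 tool xz rel pivot -0.0072 -0.0464
```

Request:
{"api": "jog_arm", "payload": {
  "steps": [
    [0.95, -0.0067, 0, 0.0015, 0],
    [0.95, -0.0064, 0, 0.0024, 0],
    [0.95, -0.006, 0, 0.0033, 0],
    [0.95, -0.0054, 0, 0.0041, 0],
    [0.95, -0.0048, 0, 0.0048, 0],
    [0.95, -0.0041, 0, 0.0055, 0],
    [0.95, -0.0032, 0, 0.006, 0],
    [0.95, -0.0024, 0, 0.0064, 0],
    [0.95, -0.0014, 0, 0.0067, 0],
    [0.95, -0.0005, 0, 0.0068, 0],
    [0.95, 0, 0, 0, 0],
    [0.95, 0, 0, 0, 0]
  ]
}}

```text
time_s: 53.0
tcp_pos: [0.5271, -0.0516, 0.0854]
eef_rot: [-90.0, 0.2, 171.1]
contact_force: [5.6, 0.5, 0.1]
gripper_width: 0.0116
```

```bash
python3 -c "
from h import *
latch(); c=cap('wrist','w36')"
```

```text
w 0.011616234136244666 F [5.6 0.5 0.1] [ 0.5271 -0.0516  0.0854] rad 0.04920564055705257 ang -0.0404730103464753 tool xz rel pivot -0.0492 0.002
```

View pics/w36.png

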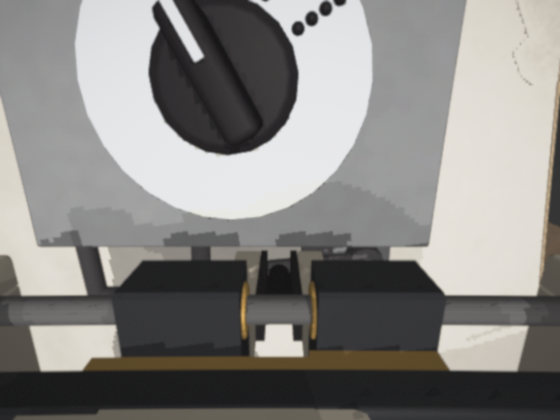

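Request:
{"api": "jog_arm", "payload": {
  "steps": [
    [0.95, 0, 0, 0.002, 0],
    [0.95, 0, 0, 0, 0],
    [0.95, 0, 0, 0, 0]
  ]
}}

```text
time_s: 53.3
tcp_pos: [0.527, -0.0531, 0.0854]
eef_rot: [-90.0, 0.2, 171.1]
contact_force: [6.4, -0.3, -0.1]
gripper_width: 0.0118
```

```bash
python3 -c "
from h import *
latch()"
```

```text
w 0.011785873225667067 F [ 6.4 -0.3 -0.1] [ 0.527  -0.0531  0.0854] rad 0.04942137465975354 ang -0.07168358772038155 tool xz rel pivot -0.0493 0.0035
```

Request:
{"api": "jog_arm", "payload": {
  "steps": [
    [0.95, 0, 0, -0.002, 0],
    [0.95, 0, 0, -0.001, 0],
    [0.95, 0, 0, 0, 0],
    [0.6, 0, 0, 0, 0],
    [0.6, 0, 0, 0, 0],
    [0.6, 0, -0.015, 0, 0],
    [0.6, 0, -0.03, 0, 0],
    [0.6, 0, -0.03, 0, 0],
    [0.6, 0, -0.03, -0.01, 0],
    [0.6, 0, -0.02, -0.01, 0],
    [0.6, 0, 0, 0, 0],
    [0.6, 0, 0, 0, 0]
  ]
}}

```text
time_s: 54.3
tcp_pos: [0.5286, -0.0299, 0.2106]
eef_rot: [-90.0, 0.0, 171.1]
contact_force: [-0.2, -0.3, -1.2]
gripper_width: 0.035
```

```bash
python3 -c "
from h import *
c=cap('wrist');crop(c,120,60,420,210,2.6,'w37c')
c=cap('scene');crop(c,290,130,410,250,6,'s14c')"
```

```text
(no output)
```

View pics/w37c.png

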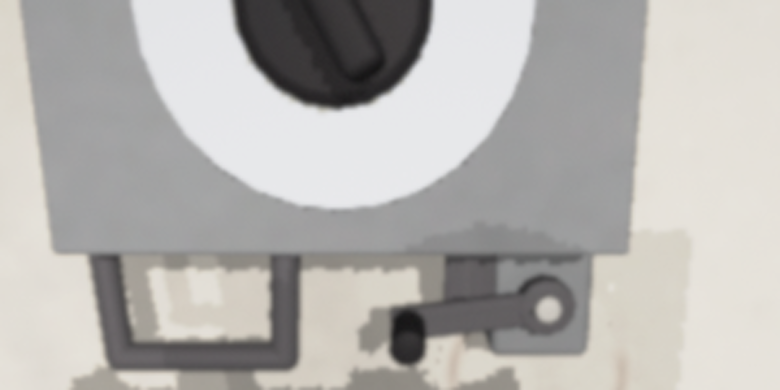

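View pics/s14c.png

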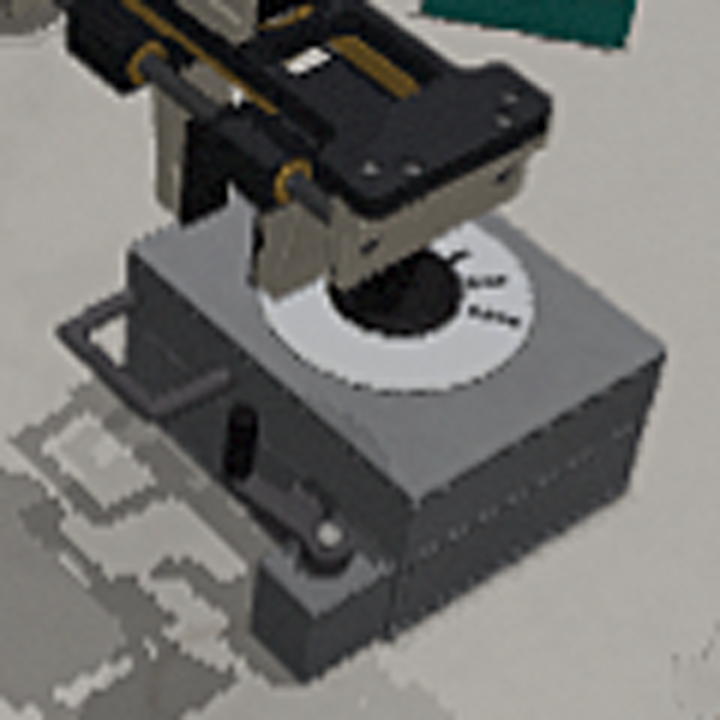

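```bash
python3 -c "
from h import *
c=cap('wrist');t=cap('top');crop(t,320,190,380,260,10,'t6c')
P=np.array([.4788,-.042])
for p,z in (((276.9,194.6),.095),((120+548/2.6,60+308/2.6),.063)):
    X=onz(c,p,z);d=X[:2]-P;print(X,d@BX,d@BY)
"
```

```text
[ 0.52523728 -0.0452716   0.095     ] -0.0039515052173117625 0.04638615432407411
[ 0.4775774  -0.04409498  0.063     ] 0.0022589762704791055 -0.0008838369286089382
```

View pics/t6c.png

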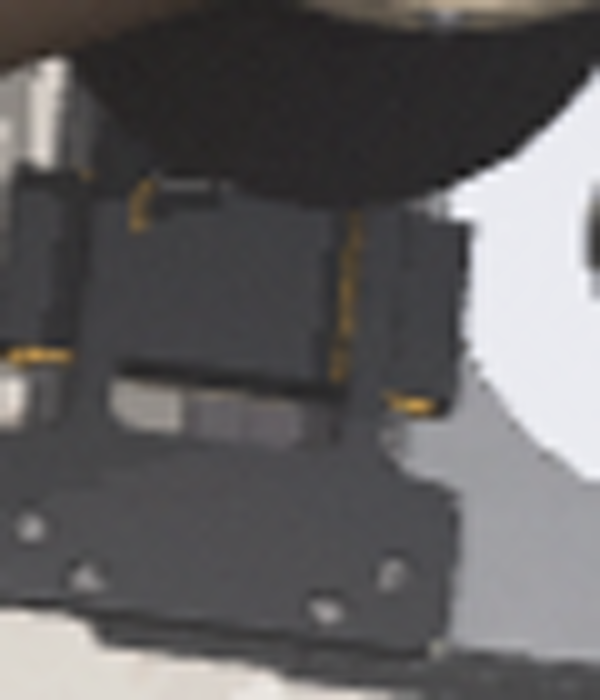

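```bash
python3 -c "
from h import *
p=np.array([.5252,-.0453])-.021*BX
go([*p,.092],171.1)"
```

```text
d tool [-0.      0.1166 -0.0061] yaw [-8.9940e+01 -1.5000e-01  1.7108e+02] tcp [ 0.5278 -0.0305  0.2086]
turn -0.019488054703657554
```

Request:
{"api": "jog_arm", "payload": {
  "steps": [
    [1, 0, 0.01, -0.003, 0],
    [1, 0, 0.025, -0.003, 0],
    [1, 0, 0.025, 0, 0],
    [1, 0, 0.025, 0, 0],
    [1, 0, 0.02, 0, 0],
    [1, 0, 0.012, 0, 0],
    [1, 0, 0, 0, 0],
    [1, 0, 0, 0, 0]
  ]
}}

```text
time_s: 55.17
tcp_pos: [0.5289, -0.0244, 0.0916]
eef_rot: [-89.9, -0.2, 171.1]
contact_force: [-0.6, -1.0, 1.0]
gripper_width: 0.0004
```

Request:
{"api": "jog_arm", "payload": {
  "steps": [
    [1, 0, 0, 0.003, 0],
    [1, 0, 0, 0.003, 0],
    [1, 0, 0, 0.002, 0],
    [1, 0, 0, 0, 0],
    [1, 0, 0, 0, 0]
  ]
}}

```text
time_s: 55.58
tcp_pos: [0.5292, -0.0321, 0.0937]
eef_rot: [-90.0, 0.1, 171.1]
contact_force: [0.7, -0.1, -0.3]
gripper_width: 0.0005
```

```bash
python3 -c "
from h import *
latch();c=cap('wrist');crop(c,150,150,420,330,2.8,'w38c')"
```

```text
w 0.000497415968088133 F [ 0.7 -0.1 -0.3] [ 0.5292 -0.0321  0.0937] rad 0.05135125641767382 ang 0.349949872824172 tool xz rel pivot -0.0482 -0.0176
```

View pics/w38c.png

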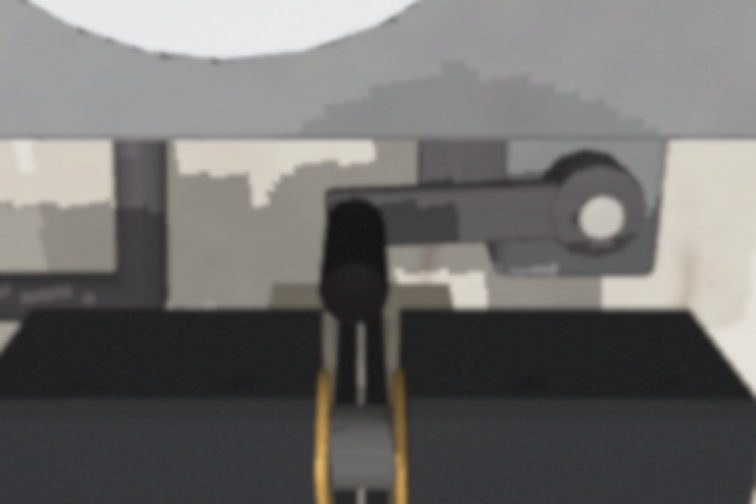

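Request:
{"api": "jog_arm", "payload": {
  "steps": [
    [1, 0, 0, 0.0015, 0],
    [1, 0, 0, 0.0015, 0],
    [1, 0, 0, 0, 0],
    [1, 0, 0, 0, 0]
  ]
}}

```text
time_s: 55.97
tcp_pos: [0.5289, -0.0347, 0.0934]
eef_rot: [-90.0, 0.1, 171.1]
contact_force: [1.7, 2.8, 2.0]
gripper_width: 0.0005
```

```bash
python3 -c "
from h import *
latch();c=cap('wrist');crop(c,150,150,420,330,2.8,'w39c')"
```

```text
w 0.00045390588038477945 F [1.7 2.8 2. ] [ 0.5289 -0.0347  0.0934] rad 0.050612377317946426 ang 0.30090147709398996 tool xz rel pivot -0.0483 -0.015
```

View pics/w39c.png

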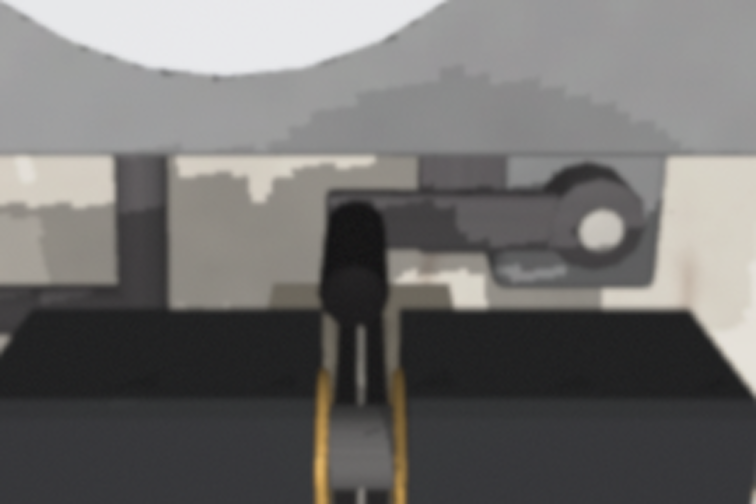

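Request:
{"api": "jog_arm", "payload": {
  "steps": [
    [1, 0, 0, -0.004, 0],
    [1, 0, -0.01, -0.006, 0],
    [1, 0, -0.025, 0, 0],
    [0.7, 0, -0.03, 0, 0],
    [0.7, 0, -0.03, 0, 0],
    [0.7, 0, -0.01, 0, 0],
    [0.6, 0, 0, 0.01, -7],
    [0.6, 0, 0, 0, -7],
    [0.6, 0, 0, 0, -7],
    [0.6, 0, 0, 0, -7.1],
    [0.6, 0, 0, 0, 0],
    [0.6, 0, 0, 0, 0]
  ]
}}

```text
time_s: 57.02
tcp_pos: [0.5275, -0.0349, 0.1979]
eef_rot: [-90.0, -0.1, -161.0]
contact_force: [0.4, 1.2, -0.4]
gripper_width: 0.0353
```

```bash
python3 -c "
from h import *
c=cap('top')
D=onz(c,(392.3,214.1),.095);print(D,bw(0,0,.1))
go([*D[:2],.2],-160.3)
w=cap('wrist','w40');print(proj(w,[[*D[:2],.095],[*D[:2],.123]]))
s=cap('scene');crop(s,290,130,410,250,6,'s15c')"
```

```text
[ 0.53124087 -0.14458394  0.095     ] [ 0.5325 -0.1435  0.1   ]
d tool [ 0.0322 -0.0021  0.1049] yaw [-9.0010e+01 -5.0000e-02 -1.6104e+02] tcp [ 0.5276 -0.0349  0.1979]
turn -0.744587476755953
[[324.38216657  68.94669438]
 [330.6800017   63.80485674]]
```

View pics/w40.png

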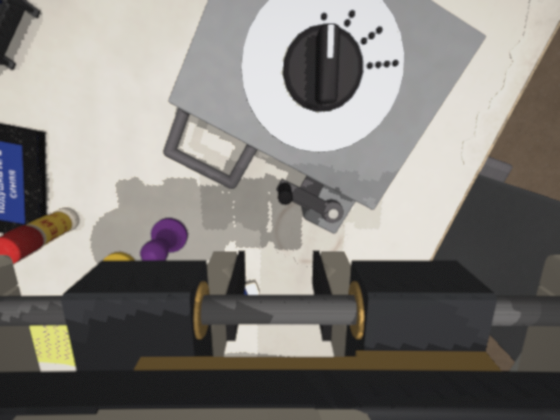

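View pics/s15c.png

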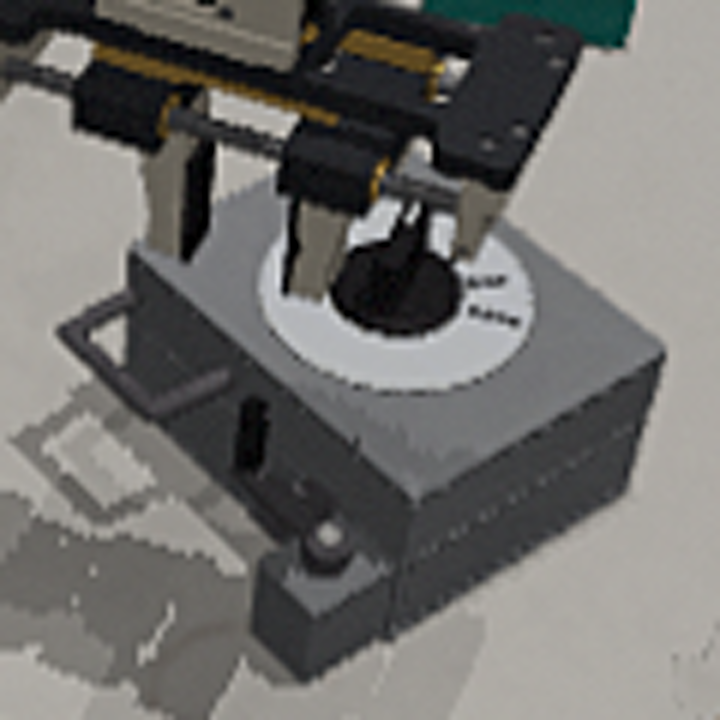

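Request:
{"api": "jog_arm", "payload": {
  "steps": [
    [0.55, 0.005, 0, 0.015, 0],
    [0.55, 0.008, 0, 0.026, 0],
    [0.55, 0.009, 0, 0.03, 0],
    [0.55, 0.0065, 0, 0.022, 0],
    [0.55, 0.0037, 0, 0.012, -0.7],
    [0.55, 0, 0, 0, 0],
    [0.55, 0, 0.02, 0, 0],
    [0.55, 0, 0.015, 0, 0],
    [0.55, 0, 0, 0, 0],
    [0.55, 0, 0, 0, 0],
    [0.55, 0, 0, 0, 0]
  ]
}}

```text
time_s: 58.08
tcp_pos: [0.5327, -0.1444, 0.1638]
eef_rot: [-90.0, 0.0, -160.1]
contact_force: [-0.0, 0.8, 0.2]
gripper_width: 0.0396
```

```bash
python3 -c "
from h import *
D=[.5315,-.1442]
go([*D,.118],-160.3)
w=cap('wrist','w41');print(proj(w,[[*D,.095],[*D,.123]]))
"
```

```text
d tool [ 0.0011  0.0458 -0.0006] yaw [-8.9970e+01  3.0000e-02 -1.6009e+02] tcp [ 0.5327 -0.1444  0.1638]
turn 0.21162120750543068
[[278.57469503 233.1511425 ]
 [278.5660355  250.38833648]]
```

View pics/w41.png

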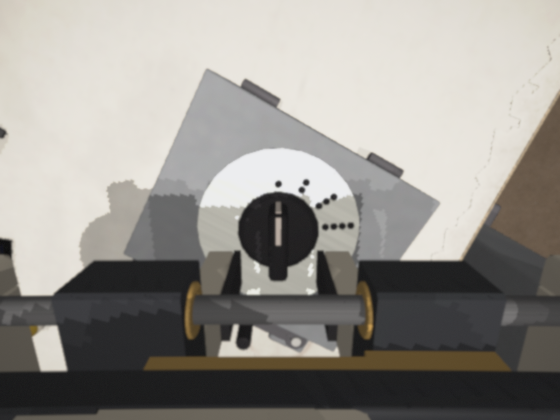

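Request:
{"api": "jog_arm", "payload": {
  "steps": [
    [0.55, 0.0005, 0.015, 0.0005, 0],
    [0.55, 0, 0.015, 0, 0],
    [0.55, 0, 0.01, 0, 0],
    [0.55, 0, 0.0055, 0, 0],
    [0.55, 0, 0, 0, 0],
    [0.95, 0, 0, 0, 0],
    [0.95, 0, 0, 0, 0],
    [0.95, 0, 0, 0, 0],
    [0.95, 0, 0, 0, 0],
    [0.95, 0, 0, 0, 0]
  ],
  "squeeze": 30
}}

```text
time_s: 58.97
tcp_pos: [0.5333, -0.1451, 0.1182]
eef_rot: [-90.0, 0.2, -160.1]
contact_force: [8.5, 4.0, -4.0]
gripper_width: 0.0121
```

```bash
python3 -c "
from h import *
s=r.get_state();print(s['tcp_pos'],s['contact_force'],s['moment'],s['gripper_width'],s['eef_rot'])"
```

```text
[ 0.53331266 -0.1451048   0.11820341] [ 8.45218422  4.0417111  -3.95499803] [ 1.55191701 -2.59456227  0.0288005 ] 0.012091055624806977 [ -89.95655378    0.17824709 -160.08511507]
```

Request:
{"api": "jog_arm", "payload": {
  "steps": [
    [0.95, 0, 0, 0, 5.7],
    [0.95, 0, 0, 0, 5.7],
    [0.95, 0, 0, 0, 5.7],
    [0.95, 0, 0, 0, 5.7],
    [0.95, 0, 0, 0, 5.7],
    [0.95, 0, 0, 0, 5.7],
    [0.95, 0, 0, 0, 5.7],
    [0.95, 0, 0, 0, 5.7],
    [0.95, 0, 0, 0, 5.7],
    [0.95, 0, 0, 0, 5.7],
    [0.95, 0, 0, 0, 0],
    [0.95, 0, 0, 0, 0]
  ]
}}

```text
time_s: 59.97
tcp_pos: [0.5327, -0.145, 0.1181]
eef_rot: [-90.1, 0.1, 143.1]
contact_force: [0.7, 5.0, 2.9]
gripper_width: 0.0119
```

```bash
python3 -c "
from h import *
s=r.get_state();print(s['tcp_pos'],s['contact_force'],s['moment'],s['gripper_width'],s['eef_rot'])
c=cap('wrist');crop(c,150,100,420,330,2.8,'w42c')"
```

```text
[ 0.53274442 -0.14497758  0.11807239] [0.70974049 5.02577515 2.88487192] [ 1.66880494 -0.39288056 -0.08587935] 0.011949844494445744 [-9.00798063e+01  7.09562139e-02  1.43094744e+02]
```

View pics/w42c.png

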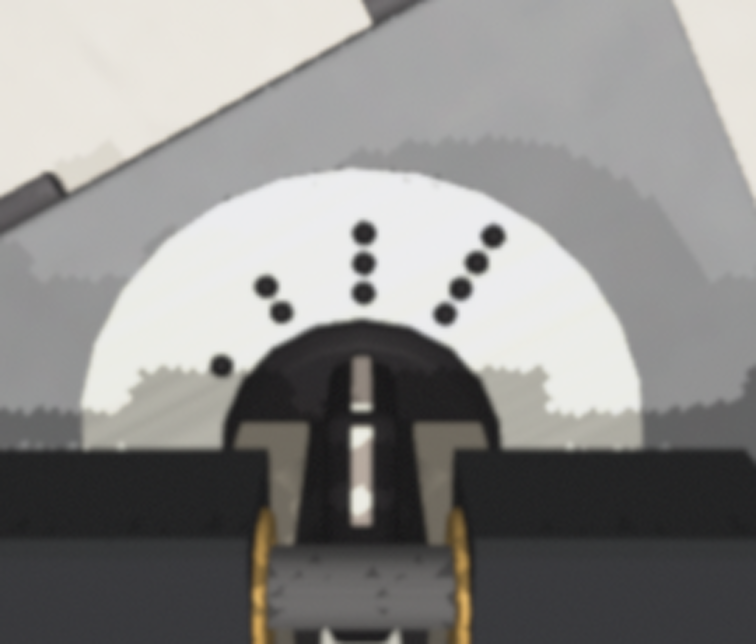

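Pointer lines up with the three dots. Release, rise, and check everything.

Request:
{"api": "jog_arm", "payload": {
  "steps": [
    [0.7, 0, 0, 0, 0],
    [0.6, 0, 0, 0, 0],
    [0.55, 0, 0, 0, 0],
    [0.55, 0, -0.015, 0, 0],
    [0.55, 0, -0.03, 0, 0],
    [0.55, 0, -0.03, 0, 0],
    [0.55, 0, -0.03, 0, 0],
    [0.55, 0, -0.02, -0.02, 0],
    [0.55, 0, 0, -0.035, 0],
    [0.55, 0, 0, -0.03, 0],
    [0.55, 0, 0, -0.015, 0],
    [0.55, 0, 0, 0, 0]
  ]
}}

```text
time_s: 61.02
tcp_pos: [0.5934, -0.0637, 0.2416]
eef_rot: [-89.9, -0.0, 143.1]
contact_force: [0.8, -0.9, 0.6]
gripper_width: 0.0395
```

```bash
python3 -c "
from h import *
print(r.get_state()['tcp_pos'],r.get_state()['contact_force'])
cap('wrist','w43');cap('top','t7');s=cap('scene','s16');crop(s,290,130,410,250,6,'s16c')"
```

```text
[ 0.59338718 -0.06371042  0.24158248] [ 0.7669763  -0.88878951  0.55937133]
```

View pics/w43.png

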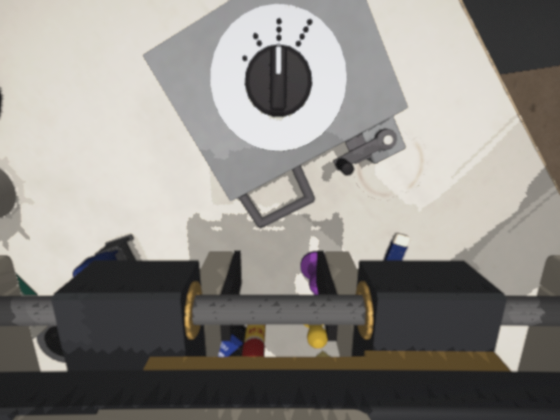

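View pics/s16c.png

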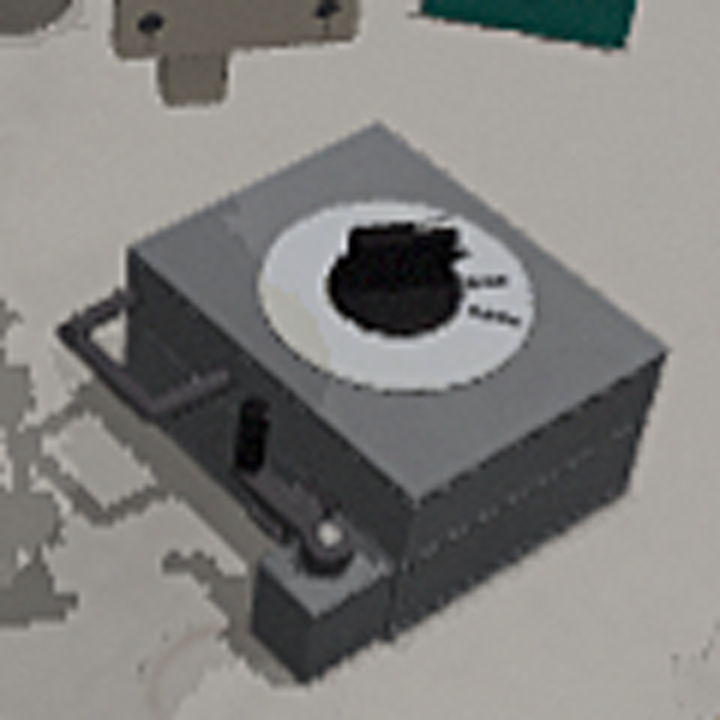

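View pics/s16.png

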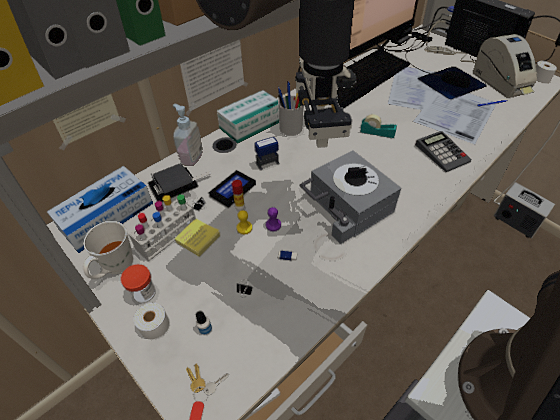

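```bash
python3 -c "
from plant import r
print(r.close_job())"
```

```text
the job is handed in; nothing more can be done
None
```

The four brown stamps are locked in the box and the job is handed in, about 61 s into the 210 s allowed. I swung the latch clear, opened the lid to about 1.67 rad and stood all four stamps upright on the box floor. Then I shut the lid, swung the latch home and turned the dial to three dots. The yellow and purple look-alikes and everything else on the desk, including the self-inking stamp, were left alone.

**Slip on the third stamp:** the grip slackened as I lowered it into the box and the stamp tipped by about 60°. I righted it against the box's front rim and set it down again. Pressing it to the floor peaked at about 33 N through the stamp.

**Latch:** after the first swing home it measured about 0.13 rad short. I nudged it with closed fingers until the lever lay parallel to the lid front, over the tongue.

**Last checks, from the pictures:**
- All four stamps stood upright in the box just before I closed the lid, with none left on the desk. I could not see inside after that.
- The lid pushed back with about 18 N when pressed, and its corners are where they were at the start.
- The pointer is at the three dots, and the arm is clear of everything.

No check was left failed.

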